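# Store polished steel sections under dry nitrogen

### The arm

A 6-joint arm with a two-finger parallel gripper is mounted at the origin on the work surface. World frame = base frame: x ahead of the robot, y to its left, z up, the work surface at z = 0. Lengths are in m, angles in rad, forces in N, time in s.
With the tool pointing down it reaches from about 0.225 to 0.875 m from the base axis. Payload 3.4 kg.
Tool frame: the origin (TCP) lies on the mounting face of the last link; the fingertips stand 173 mm ahead of it and the grasp point (between the pads) lies 155 mm ahead of it; z points along the fingers, y is the line along which they close (so a half turn about z gives the same grasp; the last joint's range is limited). The gripper opens to 85 mm and grips with 20 to 120 N. Pads are 22 mm wide; open, the fingers measure 114 mm over their backs; the gripper's body (76 mm by 85 mm) begins 54 mm behind the grasp point. The pads swing forward as they close: fully open they stand 13 mm farther back than shut.
Start: joints at [-0.121, 0.276, 1.505, -0, 1.361, -0.121], TCP at [0.575, -0, 0.405] pointing down, gripper open.
Joint ranges: [-2.89, 2.89], [-0.75, 2.08], [0.22, 2.7], [-1.18, 4.32], [0.11, 2.71], [-2.7, 2.7]. Speed limits (rad/s): [2.57, 2.57, 3.14, 3.14, 3.14, 3.14].

### API

Orientations are given as a unit quaternion [w, x, y, z].
In Python, from rig import manip gives the robot as it stands.
- The arm moves only by the tool carry_out, never from a script. Its arguments are lists of equal length, an entry for each row: "linear": the shift along the world's x, y, z each as a share of 500 mm, from -1 to 1, a list of three; "angular": the turn, a rotation vector about the world's x, y, z each as a share of 0.08 rad, from -1 to 1, a list of three; "hand": the opening, from 0 (shut) to 1 (fully open). In form: {"linear": [[x, y, z], ...], "angular": [[rx, ry, rz], ...], "hand": [hand, ...]}. A call has 1 to 8 rows; each row shifts and turns the commanded pose from where the row before left it; what a row does not reach is not made up. A row lasts 1/12 s, in which the tool goes at most 41.7 mm and 7.16 degrees, less where a joint would pass 70% of its speed; a pose out of reach is approached as far as the arm can. A call with a number of a shift or a turn outside -1 to 1 is refused whole. A call with a gripper value outside its range is refused whole. The fingers move at their own pace and stop on an object; "force" is the grip in N (left out, the last holds). Time passes only in rows, so rows that do not move let the fingers close. It gives the time, the measured TCP pose, the force, the opening and the grip force at its end, in the units of the state.
- manip.get_state(): the state, without advancing time (a new reading comes with each control period).
- manip.get_image(name): name is "scene" or "side" or "wrist"; returns the picture (480x640x3 uint8, red, green, blue); there is no depth.
- manip.camera_params(name): a dict with "fx", "fy", "cx", "cy" (pixels), "k1" (the pictures are not rectified: a ray, as slopes to the right and down, at radius r is drawn at 1 + k1 r^2 times it, then the intrinsics apply), "view" (4x4, takes a point from world to camera coordinates); the wrist camera has in their place "hand_eye" (4x4, takes a point from camera to tool coordinates, whose origin is the TCP and whose axes are the flange's). Camera axes: x right, y down, z forward; pixel columns grow to the right and rows downward; lengths in m; the calibration is good to about 2 mm. A picture is of the moment at which its call begins: read the wrist's pose just before it. camera_params takes no time and is no camera call.
- manip.sign_off(): hands the job in; it is judged then, once.
The state is a dict: "clock": time; "qpos": joint angles; "qd": joint speeds; "effort": joint torques, N m; "position": TCP position; "ee_rot": TCP orientation; "contact_force": force on the tool from outside, world axes, zero at the start; "moment": the same for the moment, N m; "width": finger opening in m; "gripper_force": force on a finger pad.
Only numpy, scipy, OpenCV 4.12 (cv2) and the standard library are available. Lean on these libraries where they do the work, as an engineer would, in place of code of your own. Each camera call takes 0.05 s, during which the arm holds its last target. There are 200 camera calls.

### The job

Put the polished steel sections away in the dry-nitrogen box: open its lid, stand every section that is on the bench in the box, polished face up, one to a compartment and flat on the floor, and shut the lid fully. With the lid shut, turn the vent knob to its mark; only after that turn the regulator knob to its set-point mark, and last slide the lock hood fully home over the regulator knob. Leave the sample jars where they are.

Things in the scene. Friction and masses are not known exactly. Their poses are not given: they have to be found in the camera images.
- dry_box: White open-topped box fixed to the bench, left or right of the sections: 117 (x) x 300 (y) x 62 mm high, walls 6 mm, inner floor 12 mm above the bench. Ribs along x, 4 mm thick, 10 mm above the floor, at y = -66, 0, 66 mm part it into four compartments with middles at y = -99, -33, 33, 99 mm, x = 0. Origin: centre of underside; x from front to the lid's hinge, z up; yaw up to 0.15 rad.
- lid_handle (a point): Middle of the lid's handle: a straight round black bar 12 mm thick, 120 mm long, along the box's y, on two end posts, its centre 40 mm above the lid's upper face and 19 mm back from the lid's front edge; 98 mm in front of the hinge line and 48 mm above it when shut. Moves and turns with the lid.
- lid_hinge (a point): Middle of the lid's hinge line (along the box's y), at the top of the box's far wall. Fixed; axes as the box's.
- lid (a joint): Angle of the clear flat lid (117 x 300 x 8 mm, about 0.4 kg), hinged on the far rim: 0 shut, grows as the front edge rises, up to 1.8 rad (leaning back past upright). The hinge is stiff: the lid stays wherever it is left; about 5 N at the handle moves it.
- gas_panel: Grey block fixed to the bench on the other side of the sections: 170 (x) x 290 (y) mm, top face (deck) 50 mm above the bench. Origin: on its underside below the regulator's axis; z up; yaw up to 0.15 rad. On the deck along y: lock hood parked at -95 mm, regulator knob at 0, vent knob at +100 mm; a flat gauge 10 mm high at x = 68, y = 100 mm.
- regulator (a joint): Regulator knob, axis vertical: black skirt of 28 mm radius, 12 mm high, with an upright grip bar 46 x 14 mm, its top 39 mm above the deck. A white pointer line runs along one half of the bar to the skirt's edge. 0 to 4.7 rad, growing clockwise seen from above; at 0 the pointer points to the panel's -x (and the bar lies along x). Friction 0.06 N m; stays where left.
- reg_grip (a point): On the regulator knob's axis, 32 mm above the deck, the height to grip its bar. Fixed to the panel; axes as the panel's.
- reg_pointer (a point): Outer end of the regulator knob's white pointer line, 28 mm from the knob's axis. Turns with the knob.
- reg_mark (a point): Inner tip of the set-point mark of the regulator: a small flat white wedge, 8 mm wide, on the deck beside the skirt, pointing at the knob, 32 mm from the knob's axis. It is clipped at a different place of the scale in each start (1.0 to 2.6 rad clockwise from the panel's -x) and cannot be moved by the robot.
- vent (a joint): Vent knob, axis vertical: as the regulator knob, with a skirt of 26 mm radius and a grip bar 40 x 14 mm, its top 39 mm above the deck. 0 to 1.7 rad, growing counter-clockwise seen from above; at 0 the white pointer points to the panel's -x (and the bar lies along x). Friction 0.06 N m; stays where left.
- vent_grip (a point): On the vent knob's axis, 32 mm above the deck, the height to grip its bar. Fixed to the panel; axes as the panel's.
- vent_pointer (a point): Outer end of the vent knob's white pointer line, 26 mm from the knob's axis. Turns with the knob.
- vent_mark (a point): Inner tip of the vent's mark: a small flat white wedge, 8 mm wide, fixed on the deck, pointing at the knob, 30 mm from the knob's axis (at vent = 1.1 rad).
- lock (a joint): Lock hood of the regulator: two aluminium cheeks and a clear roof, 92 (x) x 78 (y) mm, roof 48 mm above the deck, open at both ends, sliding on rails along the panel's +y. 0: drawn back clear of the knob (starts at 0 to 15 mm); 0.095 m: fully home against its stop, the knob under it. Sliding friction 1.5 N.
- lock_fin (a point): Grip fin on top of the lock hood: upright black fin 50 mm long (along the panel's y), 12 mm thick, 30 mm high, from 48 to 78 mm above the deck. The point is in the fin, 70 mm above the deck, at its middle. Axes as the panel's.
- section0: Polished steel section, a plain block 62 (x) x 34 (y) x 38 mm high, about 0.6 kg, bright polished face up. Origin: centre of its underside, z up. Lies on the bench between box and panel; may be absent.
- section1: Polished steel section with round ends, 70 (x) x 34 (y) x 38 mm high, about 0.56 kg; straight sides over the middle 36 mm. Origin: centre of its underside. May be absent.
- section2: Polished steel section of H outline seen from above, 64 (x) x 34 (y) x 38 mm high, two bars 10 mm thick along x joined in the middle, about 0.43 kg. Origin: centre of its underside. May be absent.
- section3: Polished steel section of cross outline seen from above, 70 (x) x 34 (y) x 38 mm high: a bar 20 mm wide along x with a middle part 30 mm long and 34 mm wide, about 0.5 kg. Origin: centre of its underside. May be absent.
- jar0: Closed amber sample jar with red lid, 65 mm across, 70 mm high, behind the sections; a bystander. Origin: centre of its underside.
- jar1: Another such jar near the robot's right; a bystander.
- jar2: Another such jar near the robot's left; a bystander.
Mind the look-alikes: they are no part of the job. What is shaped like the section3 but red or yellow is not meant.

How it is judged:
On the way, in this order (a step that is already met when the one before it is completed fails the run):
1. every section present lies flat in a compartment of the box (z of section0 in the frame of dry_box between 0.007 and 0.017 m and angle between each of section0, section1, section2, section3's own z axis and vertical below 0.1 rad and x of section0 in the frame of dry_box between -0.06 and 0.06 m and y of section0 in the frame of dry_box between -0.15 and 0.15 m and z of section1 in the frame of dry_box between 0.007 and 0.017 m and x of section1 in the frame of dry_box between -0.06 and 0.06 m and y of section1 in the frame of dry_box between -0.15 and 0.15 m and z of section2 in the frame of dry_box between 0.007 and 0.017 m and x of section2 in the frame of dry_box between -0.06 and 0.06 m and y of section2 in the frame of dry_box between -0.15 and 0.15 m and z of section3 in the frame of dry_box between 0.007 and 0.017 m and x of section3 in the frame of dry_box between -0.06 and 0.06 m and y of section3 in the frame of dry_box between -0.15 and 0.15 m and linear speed of each of section0, section1, section2, section3 below 0.03 m/s), for 0.2 s.
2. the lid is shut and the vent knob stands at its mark (value of joint lid below 0.04 rad and horizontal distance between vent_pointer and vent_mark below 0.0057 m and velocity of joint vent between -0.1 and 0.1 rad/s), for 0.3 s.
3. the regulator knob stands at its set-point mark, the lock hood still drawn back (value of joint lid below 0.04 rad and horizontal distance between vent_pointer and vent_mark below 0.0057 m and horizontal distance between reg_pointer and reg_mark below 0.006 m and value of joint lock below 0.04 m and velocity of joint regulator between -0.1 and 0.1 rad/s), for 0.3 s.
4. the lock hood is fully home over the regulator knob (value of joint lock above 0.091 m and horizontal distance between reg_pointer and reg_mark below 0.006 m), for 0.2 s.
At the end, for the whole second after the job is handed in: Every section present lies flat on the floor of a compartment, polished face up (within 0.1 rad), at rest; lid shut (below 0.04 rad); vent and regulator pointers within about 8 degrees of their marks; lock hood within 4 mm of its stop (all of step 1 and all of step 4 and value of joint lid below 0.04 rad and horizontal distance between vent_pointer and vent_mark below 0.0057 m); the robot touches nothing.
It fails at once if a sample jar was knocked over or pushed more than 20 mm (distance of any of jar0, jar1, jar2 from where it was at the start of the episode above 0.02 m or angle between any of jar0, jar1, jar2's own z axis and vertical above 0.5 rad).
Of section0, section1, section2, section3 only 2 to 4 are there at a start; the rules pass over those that are not, and their reading is None.
At some moment in a run one of section0, section1, section2, section3 may be knocked a few centimetres aside while the robot is not near it.
It also fails if it takes over 210 s, if anything falls off the work surface, if the arm or the gripper's body presses on something with over 40 N, if the wrist force passes 120 N, or if a joint passes its speed limit or range.

## Working session

There is one attempt and no reset: what is moved stays moved. The work goes in short steps, Python scripts to look and compute and a tool call to move; the robot and the scene stay as the last step left them, time stands still between calls to the robot, and variables do not carry over. Pictures are saved under pics/ and viewed, at most 17 in all, crops included, and the job is handed in when it is done.

Besides the shell and the picture viewer there is one more tool, called after ">>>" as a command line: name --argument value ..., lists and objects as JSON in quotes. carry_out: Moves the arm, as the interface text tells. Its arguments: {"type":"object","properties":{"linear":{"type":"array"},"angular":{"type":"array"},"hand":{"type":"array"},"force":{"type":"number"}},"required":["linear","angular","hand"]}

```bash
ls; mkdir -p pics; python3 - <<'E'
from rig import manip
import cv2,json
print(manip.get_state())
for n in ("scene","side","wrist"):
    im=manip.get_image(n); cv2.imwrite(f"pics/{n}0.png",im[:,:,::-1])
    print(n,{k:(v.tolist() if hasattr(v,'tolist') else v) for k,v in manip.camera_params(n).items()})
E
```

```text
pics
{'clock': 0.0, 'qpos': array([-1.21042598e-01,  2.76590495e-01,  1.50617391e+00, -1.24732919e-05,
        1.36065102e+00, -1.21010548e-01]), 'qd': array([ 0.00120928, -0.00204868, -0.00111311, -0.00134849, -0.00047235,
       -0.00084593]), 'effort': array([ 6.20495921e-04, -4.16768074e+01, -2.45808578e+01, -1.52056768e-04,
        1.11346930e-02,  1.69860516e-05]), 'position': array([ 5.74781335e-01, -5.63326139e-06,  4.03825717e-01]), 'ee_rot': array([-7.13779075e-04,  7.07116895e-01,  7.07096080e-01, -5.66730099e-04]), 'contact_force': array([-0.06283051, -0.08311181, -1.08821907]), 'moment': array([-0.00476232,  0.04776234,  0.0004531 ]), 'gripper_force': 0.0, 'width': 0.08511533936849386}
scene {'fx': 504.72618924833137, 'fy': 504.72618924833137, 'cx': 311.22668258876126, 'cy': 240.8835073556391, 'k1': -0.05484876452278182, 'view': [[0.6872735385530758, 0.726342320226753, 0.009050803961548405, -0.36953528634359056], [0.5903527875451284, -0.5512520246858275, -0.5895801824327818, -0.2335125538310126], [-0.4232477636591011, 0.41054602558957054, -0.8076591430982363, 1.465608194
[... 190 characters left out ...]
, -0.5708199954674567, 0.009734479172157808, 0.43930055435409404], [-0.35974229139847513, 0.5040314317045914, -0.785199210158285, 0.26060237390467733], [0.4433009261095614, -0.6481642142453969, -0.6191667306001287, 1.3103894982806379], [0.0, 0.0, 0.0, 1.0]]}
wrist {'fx': 332.10811191459163, 'fy': 332.10811191459163, 'cx': 317.3927298158131, 'cy': 243.99125761062078, 'k1': -0.04298781712957188, 'hand_eye': [[-0.0011476191799475433, -0.9578112671465213, -0.2873956497537682, 0.0725860579370264], [0.9999992293440944, -0.0012353092291345863, 0.00012378337173030559, -6.52964165874792e-05], [-0.000473583606682632, -0.2873952862144424, 0.9578119466681775, 0.03145318472934616], [0.0, 0.0, 0.0, 1.0]]}
```

View pics/scene0.png

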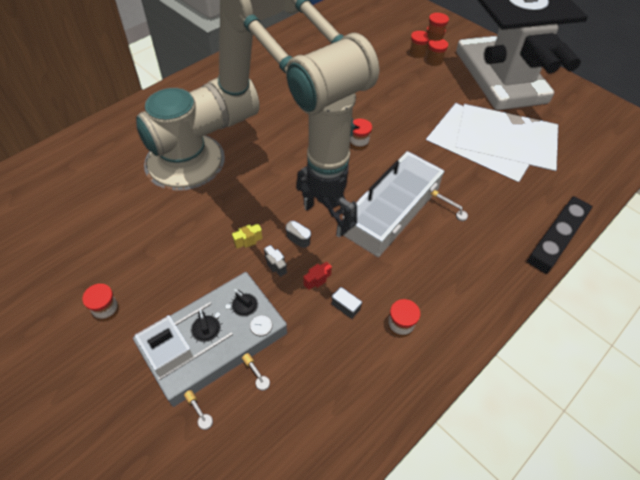

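View pics/side0.png

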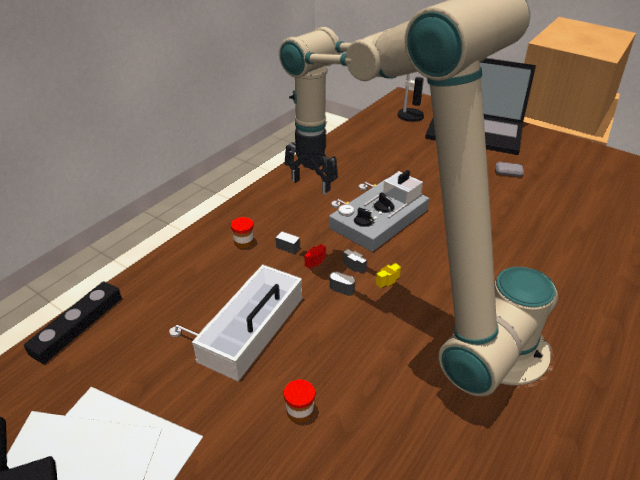

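View pics/wrist0.png

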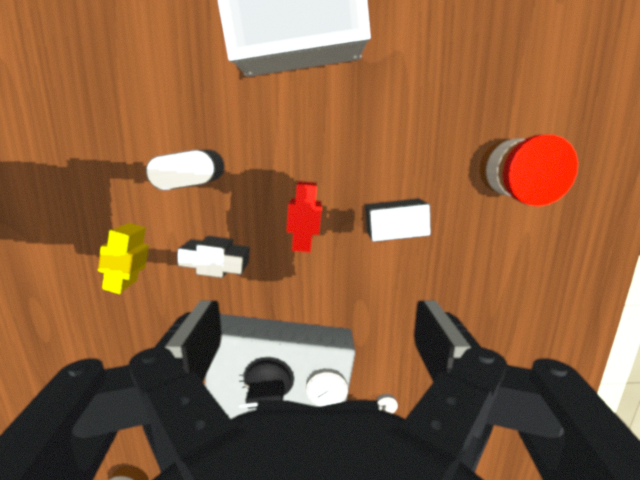

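Scene view: box with shut lid at (400,200), panel at (210,335), three steel sections: round at (298,232), cross at (275,258), plain at (347,300). The red and yellow crosses are decoys. Wrist view: round (183,168), cross (213,257), plain (400,220). Section2 is absent.

```bash
cat > h.py <<'E'
from rig import manip
import numpy as np, cv2
from scipy.spatial.transform import Rotation as R
def T_tool(s):
    T=np.eye(4); q=s["ee_rot"]; T[:3,:3]=R.from_quat([q[1],q[2],q[3],q[0]]).as_matrix(); T[:3,3]=s["position"]; return T
def grab(name,tag):
    s=manip.get_state(); im=np.ascontiguousarray(manip.get_image(name)[:,:,::-1]); cv2.imwrite(f"pics/{tag}.png",im)
    np.savez(f"pics/{tag}.npz",c2w=c2w(name,s)); return im,c2w(name,s)
def c2w(name,s):
    p=manip.camera_params(name)
    return T_tool(s)@np.array(p["hand_eye"]) if "hand_eye" in p else np.linalg.inv(np.array(p["view"]))
def rays(name,M,px):
    p=manip.camera_params(name); px=np.atleast_2d(np.float64(px))
    d=np.stack([(px[:,0]-p["cx"])/p["fx"],(px[:,1]-p["cy"])/p["fy"]],1); u=d.copy()
    for _ in range(20): u=d/(1+p["k1"]*(u**2).sum(1,keepdims=True))
    return M[:3,3], np.c_[u,np.ones(len(u))]@M[:3,:3].T
def plane(name,M,px,z):
    o,d=rays(name,M,px); return o+d*((z-o[2])/d[:,2])[:,None]
def proj(name,M,P):
    p=manip.camera_params(name); c=(np.atleast_2d(P)-M[:3,3])@M[:3,:3]; u=c[:,:2]/c[:,2:]
    u=u*(1+p["k1"]*(u**2).sum(1,keepdims=True)); return u*p["fx"]+[p["cx"],p["cy"]]
def tops(im,M,z=.038,name="wrist",thr=185):
    hsv=cv2.cvtColor(im,cv2.COLOR_BGR2HSV); m=((hsv[...,1]<45)&(hsv[...,2]>thr)).astype(np.uint8)
    for c in cv2.findContours(m,0,1)[0]:
        if cv2.contourArea(c)<150: continue
        w=plane(name,M,c[:,0],z); r=cv2.minAreaRect(np.float32(w[:,:2]*1000))
        b=cv2.boxPoints(r); e=b[1]-b[0]; f=b[2]-b[1]; L=e if np.hypot(*e)>np.hypot(*f) else f
        a=np.arctan(L[1]/(L[0]+1e-9)); print("top px",c[:,0].mean(0).round(),"ctr mm",np.round(r[0],1),"size",np.round(sorted(r[1]),1),"long-axis rad from x",round(float(a),3),"area",cv2.contourArea(c), "mm2",round(cv2.contourArea(np.float32(w[:,:2]*1000))))
def pose():
    s=manip.get_state(); T=T_tool(s); print("t",round(s["clock"],2),"tcp",(T[:3,3]*1000).round(1),"ydir",T[:3,1].round(3),"zdir",T[:3,2].round(4),"q",s["qpos"].round(2),"w",round(s["width"],4),"F",s["contact_force"].round(1),"gf",round(s["gripper_force"],1))
E
python3 - <<'E'
from h import *
im=cv2.imread("pics/wrist0.png"); M=c2w("wrist",manip.get_state()); tops(im,M)
print("box corners", plane("wrist",M,[[232,60],[362,42]],.062)*1000)
print("panel corners", plane("wrist",M,[[218,330],[354,345]],.05)*1000)
print("jar",plane("wrist",M,[[540,170]],.07)*1000)
for n,px in(("scene",[[97,295],[361,127],[404,312]]),("side",[[300,392],[242,226]])):
    print(n,plane(n,c2w(n,manip.get_state()),px,.07)*1000)
E
```

```text
top px [387. 404.] ctr mm [ 661.7 -235.8] size [20.1 26.1] long-axis rad from x -0.488 area 179.5 mm2 350
top px [275. 373.] ctr mm [ 524.5 -205. ] size [118.8 174. ] long-axis rad from x -0.128 area 6375.5 mm2 11055
top px [626. 336.] ctr mm [ 952.7 -151.1] size [ 42.9 216. ] long-axis rad from x -1.568 area 2690.0 mm2 5184
top px [209. 261.] ctr mm [458.3 -46.5] size [33.1 68. ] long-axis rad from x -0.131 area 1281.0 mm2 1581
top px [400. 223.] ctr mm [660.2  -4.8] size [33.4 61.2] long-axis rad from x 0.113 area 1747.0 mm2 1927
top px [180. 169.] ctr mm [437.3  49.8] size [33.1 67.7] long-axis rad from x 0.173 area 1935.5 mm2 1913
top px [292.  24.] ctr mm [554.3 181. ] size [ 50.  130.8] long-axis rad from x 0.133 area 7181.5 mm2 5201
box corners [[501.9765862  142.72854737  62.        ]
 [611.91051854 156.14555457  62.        ]]
panel corners [[ 464.07521432 -123.50751948   50.        ]
 [ 615.22921198 -142.39186554   50.        ]]
jar [[777.04406178  52.02100828  70.        ]]
scene [[ 280.34036079 -418.20289568   70.        ]
 [ 300.98012691  421.25495402   70.        ]
 [ 777.43943658   51.78698461   70.        ]]
side [[297.96941202 422.49003286  70.        ]
 [771.57302104  61.76688808  70.        ]]
```

>>> carry_out --linear '[[-0.01, 0.08, 0.02], [-0.01, 0.08, 0.02], [0, 0.08, 0.0], [0, 0.08, 0], [0, 0, 0], [0, 0, 0]]' --angular '[[0, 0, 0], [0, 0, 0], [0, 0, 0], [0, 0, 0], [0, 0, 0], [0, 0, 0]]' --hand '[1, 1, 1, 1, 1, 1]'

```text
clock: 0.65
position: [0.5646, 0.1621, 0.4243]
ee_rot: [-0.0, 0.706, 0.709, -0.0]
contact_force: [-0.5, 0.4, -0.2]
width: 0.0851
gripper_force: 0.0
```

```bash
python3 - <<'E'
from h import *
pose(); grab("wrist","w1")
E
```

```text
t 0.65 tcp [564.6 162.1 424.3] ydir [ 1.     0.004 -0.001] zdir [-7.e-04 -2.e-04 -1.e+00] q [ 0.16  0.28  1.44 -0.    1.41  0.16] w 0.0851 F [-0.5  0.4 -0.2] gf 0.0
```

View pics/w1.png

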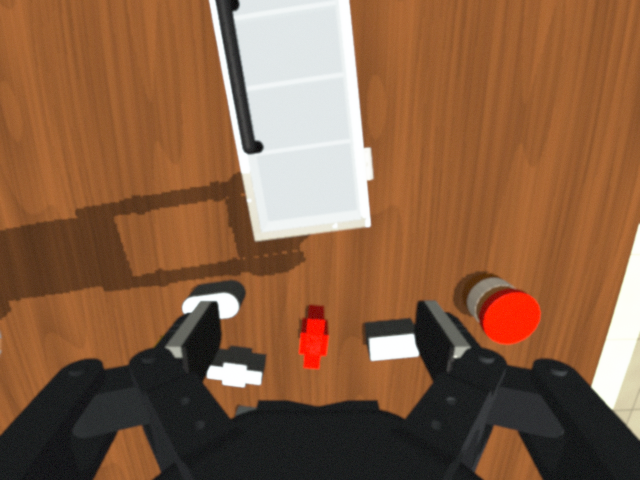

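The wrist view shows the shut lid with near corners (255,241) and (370,226), and the black handle bar from (233,4) to (255,147). I'll move further along to see all of it.

>>> carry_out --linear '[[0, 0.08, 0.0], [0, 0.08, 0.0], [0, 0.06, 0.0], [0, 0, 0], [0, 0, 0]]' --angular '[[0, 0, 0], [0, 0, 0], [0, 0, 0], [0, 0, 0], [0, 0, 0]]' --hand '[1, 1, 1, 1, 1]'

```text
clock: 1.12
position: [0.5653, 0.2698, 0.4241]
ee_rot: [0.0, 0.707, 0.707, -0.001]
contact_force: [-0.8, -1.1, -0.2]
width: 0.0854
gripper_force: 0.0
```

```bash
python3 - <<'E'
from h import *
pose(); im,M=grab("wrist","w2")
hsv=cv2.cvtColor(im,cv2.COLOR_BGR2HSV)
m=((hsv[...,2]<70)).astype(np.uint8); m[300:]=0
for c in cv2.findContours(m,0,1)[0]:
    if cv2.contourArea(c)<200: continue
    w=plane("wrist",M,c[:,0],.110)[:,:2]*1000; r=cv2.minAreaRect(np.float32(w)); print("dark",c[:,0].min(0),c[:,0].max(0),np.round(r[0]),np.round(r[1]),r[2])
m=((hsv[...,1]<45)&(hsv[...,2]>150)).astype(np.uint8)
m=cv2.morphologyEx(m,cv2.MORPH_CLOSE,np.ones((25,25))) 
for c in cv2.findContours(m,0,1)[0]:
    if cv2.contourArea(c)<5000: continue
    q=cv2.approxPolyDP(c,8,True)[:,0]; w=plane("wrist",M,q,.07)[:,:2]*1000; print(np.c_[q,w.round()].tolist())
E
```

```text
t 1.12 tcp [565.3 269.8 424.1] ydir [ 1.     0.001 -0.001] zdir [-7.0e-04 -1.3e-03 -1.0e+00] q [ 0.33  0.34  1.36 -0.    1.44  0.33] w 0.0854 F [-0.8 -1.1 -0.2] gf 0.0
dark [221 127] [265 274] [503. 293.] [ 17. 129.] 7.791362762451172
dark [604   0] [639  78] [808. 426.] [31. 57.] 5.457842826843262
[[331.0, 0.0, 577.0, 461.0], [197.0, 31.0, 461.0, 438.0], [261.0, 334.0, 502.0, 141.0], [365.0, 320.0, 617.0, 158.0], [348.0, 81.0, 592.0, 397.0], [414.0, 75.0, 651.0, 402.0], [429.0, 85.0, 665.0, 394.0], [440.0, 74.0, 675.0, 404.0], [432.0, 57.0, 666.0, 417.0], [373.0, 72.0, 614.0, 405.0], [338.0, 67.0, 583.0, 408.0]]
```

View pics/w2.png

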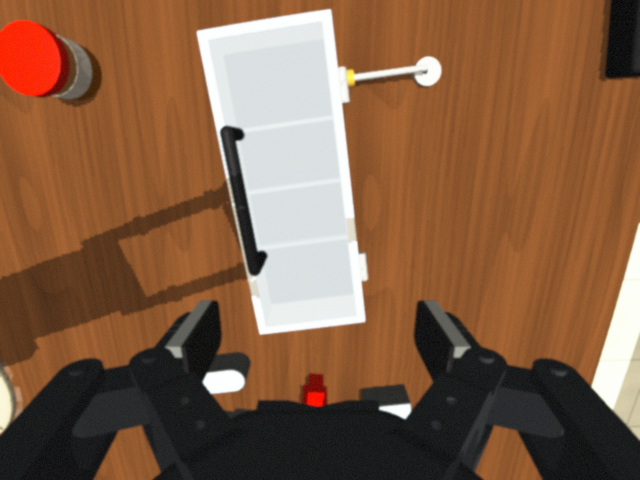

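Lid corners at z=70 mm fit a 300 x 116 mm box, with box centre (539,297) mm and yaw about 0.139. The handle measures (501,292) mm. Going to grip it.

>>> carry_out --linear '[[-0.064, 0.023, -0.02], [-0.064, 0.023, -0.02], [0, 0, -0.07], [0, 0, -0.07], [0, 0, -0.07], [0, 0, -0.068], [0, 0, 0], [0, 0, 0]]' --angular '[[0, 0, 0.87], [0, 0, 0.87], [0, 0, 0], [0, 0, 0], [0, 0, 0], [0, 0, 0], [0, 0, 0], [0, 0, 0]]' --hand '[1, 1, 1, 1, 1, 1, 1, 1]'

```text
clock: 1.83
position: [0.501, 0.2911, 0.2647]
ee_rot: [-0.001, 0.657, 0.754, -0.002]
contact_force: [0.1, -0.8, 0.4]
width: 0.0855
gripper_force: 0.0
```

>>> carry_out --linear '[[0, 0, 0], [0, 0, 0], [0, 0, 0], [0, 0, 0], [0, 0, 0], [0, 0, 0], [0, 0, 0], [0, 0, 0]]' --angular '[[0, 0, 0], [0, 0, 0], [0, 0, 0], [0, 0, 0], [0, 0, 0], [0, 0, 0], [0, 0, 0], [0, 0, 0]]' --hand '[0, 0, 0, 0, 0, 0, 0, 0]' --force 40

```text
clock: 2.5
position: [0.4997, 0.293, 0.2665]
ee_rot: [-0.001, 0.656, 0.755, -0.001]
contact_force: [-4.9, -1.4, 5.0]
width: 0.0102
gripper_force: 39.0
```

```bash
python3 - <<'E'
from h import *
pose()
# arc increments in box frame -> world, tool vertical
u=np.array([np.cos(.139),np.sin(.139)]); th=np.linspace(0,1.7,17); ph=.4555+th
x=-109*np.cos(ph); z=109*np.sin(ph)
for a,dx,dz in zip(th[1:],np.diff(x),np.diff(z)): print(round(a,2),np.round([dx*u[0]/500,dx*u[1]/500,dz/500],4))
E
```

```text
t 2.5 tcp [499.7 293.  266.5] ydir [ 0.99   0.139 -0.003] zdir [-3.1e-03 -5.0e-04 -1.0e+00] q [0.41 0.39 1.7  0.   1.05 0.27] w 0.0102 F [-4.9 -1.4  5. ] gf 39.0
0.11 [0.0112 0.0016 0.0202]
0.21 [0.0132 0.0019 0.0189]
0.32 [0.0151 0.0021 0.0174]
0.42 [0.0169 0.0024 0.0157]
0.53 [0.0184 0.0026 0.0138]
0.64 [0.0198 0.0028 0.0117]
0.74 [0.0209 0.0029 0.0095]
0.85 [0.0218 0.003  0.0072]
0.96 [0.0224 0.0031 0.0049]
1.06 [0.0228 0.0032 0.0024]
1.17 [ 0.0229  0.0032 -0.    ]
1.27 [ 0.0228  0.0032 -0.0025]
1.38 [ 0.0224  0.0031 -0.0049]
1.49 [ 0.0218  0.003  -0.0073]
1.59 [ 0.0209  0.0029 -0.0096]
1.7 [ 0.0198  0.0028 -0.0117]
```

>>> carry_out --linear '[[0.0112, 0.0016, 0.0202], [0.0132, 0.0019, 0.0189], [0.0151, 0.0021, 0.0174], [0.0169, 0.0024, 0.0157], [0.0184, 0.0026, 0.0138], [0.0198, 0.0028, 0.0117], [0.0209, 0.0029, 0.0095], [0.0218, 0.003, 0.0072]]' --angular '[[0, 0, 0], [0, 0, 0], [0, 0, 0], [0, 0, 0], [0, 0, 0], [0, 0, 0], [0, 0, 0], [0, 0, 0]]' --hand '[0, 0, 0, 0, 0, 0, 0, 0]'

```text
clock: 3.17
position: [0.5645, 0.3021, 0.3248]
ee_rot: [-0.005, 0.656, 0.755, -0.006]
contact_force: [-12.4, -2.7, 12.7]
width: 0.0099
gripper_force: 41.2
```

>>> carry_out --linear '[[0.0224, 0.0031, 0.0049], [0.0228, 0.0032, 0.0024], [0.0229, 0.0032, 0], [0.0228, 0.0032, -0.0025], [0.0224, 0.0031, -0.0049], [0.0218, 0.003, -0.0073], [0.0209, 0.0029, -0.0096], [0.0198, 0.0028, -0.0117]]' --angular '[[0, 0, 0], [0, 0, 0], [0, 0, 0], [0, 0, 0], [0, 0, 0], [0, 0, 0], [0, 0, 0], [0, 0, 0]]' --hand '[0, 0, 0, 0, 0, 0, 0, 0]'

```text
clock: 3.83
position: [0.6566, 0.3149, 0.3092]
ee_rot: [-0.001, 0.656, 0.755, -0.002]
contact_force: [-0.9, -1.1, 2.9]
width: 0.0102
gripper_force: 42.7
```

>>> carry_out --linear '[[0, 0, 0], [0, 0, 0], [0, 0, 0], [0, 0, 0], [0, 0, 0], [0, 0, 0.04], [0, 0, 0.08], [0, 0, 0.08]]' --angular '[[0, 0, 0], [0, 0, 0], [0, 0, 0], [0, 0, 0], [0, 0, 0], [0, 0, 0], [0, 0, 0], [0, 0, 0]]' --hand '[0, 0, 0.4, 0.5, 0.5, 0.5, 0.5, 0.5]'

```text
clock: 4.5
position: [0.657, 0.3147, 0.4077]
ee_rot: [-0.001, 0.656, 0.755, -0.002]
contact_force: [1.5, -0.3, 0.4]
width: 0.0427
gripper_force: 0.0
```

```bash
python3 - <<'E'
from h import *
pose(); im,M=grab("side","s1"); cv2.imwrite("pics/s1c.png",im[180:420,100:500])
E
```

```text
t 4.5 tcp [657.  314.7 407.7] ydir [ 0.99   0.139 -0.005] zdir [-0.0045 -0.0017 -1.    ] q [ 0.35  0.51  1.12 -0.    1.51  0.21] w 0.0427 F [ 1.5 -0.3  0.4] gf 0.0
```

View pics/s1c.png

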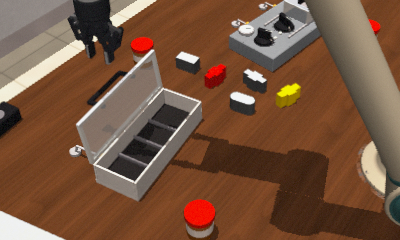

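The lid stands open past upright with four empty compartments. Now hovering over section1 with the fingers across its width.

>>> carry_out --linear '[[-0.03, -0.06, 0], [-0.03, -0.06, 0], [-0.06, -0.055, 0], [-0.06, -0.055, 0], [-0.06, -0.05, -0.02], [-0.06, -0.05, -0.03], [-0.05, -0.05, -0.05], [-0.05, -0.05, -0.05]]' --angular '[[0, 0, 1], [0, 0, 1], [0, 0, 1], [0, 0, 1], [0, 0, 1], [0, 0, 1], [0, 0, 1], [0, 0, 1]]' --hand '[0.6, 0.6, 0.6, 0.7, 0.7, 0.7, 0.7, 0.7]'

```text
clock: 5.22
position: [0.4576, 0.101, 0.3358]
ee_rot: [0.002, 0.383, 0.924, 0.001]
contact_force: [1.1, -1.0, -0.9]
width: 0.0598
gripper_force: 0.0
```

>>> carry_out --linear '[[-0.04, -0.05, -0.032], [0, -0.05, -0.033], [0, 0, 0], [0, 0, 0], [0, 0, 0], [0, 0, 0], [0, 0, 0], [0, 0, 0]]' --angular '[[0, 0, 1], [0, 0, 1], [0, 0, 1], [0, 0, 1], [0, 0, 1], [0, 0, 1], [0, 0, 1], [0, 0, 1]]' --hand '[0.7, 0.7, 0.7, 0.7, 0.7, 0.7, 0.7, 0.7]'

```text
clock: 5.88
position: [0.4392, 0.0519, 0.3033]
ee_rot: [0.0, 0.074, 0.997, 0.0]
contact_force: [-0.1, 1.2, -0.5]
width: 0.0598
gripper_force: 0.0
```

>>> carry_out --linear '[[0, 0, 0], [0, 0, 0], [0, 0, 0], [0, 0, 0], [0, 0, 0], [0, 0, 0]]' --angular '[[0, 0, 1], [0, 0, 1], [0, 0, 1], [0, 0, 1], [0, 0, 0], [0, 0, 0]]' --hand '[0.7, 0.7, 0.7, 0.7, 0.7, 0.7]'

```text
clock: 6.38
position: [0.4393, 0.052, 0.3032]
ee_rot: [0.0, -0.083, 0.997, 0.0]
contact_force: [0.1, -0.1, 0.0]
width: 0.0597
gripper_force: 0.0
```

```bash
python3 - <<'E'
from h import *
pose(); im,M=grab("wrist","w3"); tops(im,M)
E
```

```text
t 6.38 tcp [439.3  52.  303.2] ydir [-0.166  0.986 -0.   ] zdir [ 6.e-04  1.e-04 -1.e+00] q [-0.04  0.16  1.93  0.    1.04 -1.78] w 0.0597 F [ 0.1 -0.1  0. ] gf 0.0
top px [485. 466.] ctr mm [629.7 246. ] size [ 9.2 40.7] long-axis rad from x -1.45 area 243.5 mm2 316
top px [590. 370.] ctr mm [532.1 293.4] size [ 74.1 110.7] long-axis rad from x -1.441 area 1010.0 mm2 948
top px [ 29. 315.] ctr mm [ 541.1 -173.4] size [ 50.6 184. ] long-axis rad from x -0.132 area 8462.5 mm2 6768
top px [183. 249.] ctr mm [458.2 -47.2] size [33.6 69.6] long-axis rad from x -0.138 area 2870.0 mm2 1696
top px [315. 243.] ctr mm [437.5  48.9] size [32.3 67.6] long-axis rad from x 0.161 area 3343.5 mm2 1887
```

View pics/w3.png

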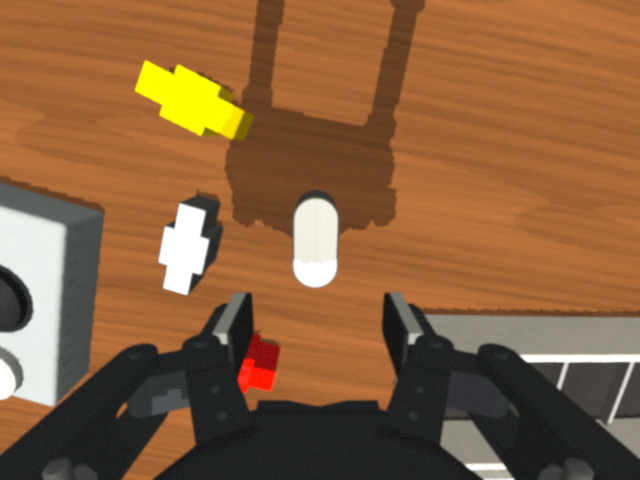

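Round section centred at (315,243) px → (437.5, 48.9) mm, clear of its neighbours. Grasp.

>>> carry_out --linear '[[-0.0036, -0.0062, -0.06], [0, 0, -0.07], [0, 0, -0.07], [0, 0, -0.046], [0, 0, 0], [0, 0, 0], [0, 0, 0], [0, 0, 0]]' --angular '[[0, 0, 0], [0, 0, 0], [0, 0, 0], [0, 0, 0], [0, 0, 0], [0, 0, 0], [0, 0, 0], [0, 0, 0]]' --hand '[0.7, 0.7, 0.7, 0.7, 0.7, 0, 0, 0]' --force 60

```text
clock: 7.1
position: [0.4385, 0.0489, 0.1815]
ee_rot: [0.002, -0.084, 0.996, 0.0]
contact_force: [0.0, 0.0, -5.9]
width: 0.033
gripper_force: 60.4
```

>>> carry_out --linear '[[0, 0, 0], [0, 0, 0], [0, 0, 0.04], [0, 0, 0.07], [0, 0, 0.07], [0, 0, 0.06], [0, 0, 0], [0, 0, 0]]' --angular '[[0, 0, 0], [0, 0, 0], [0, 0, 0], [0, 0, 0], [0, 0, 0], [0, 0, 0], [0, 0, 0], [0, 0, 0]]' --hand '[0, 0, 0, 0, 0, 0, 0, 0]'

```text
clock: 7.77
position: [0.4378, 0.0487, 0.3012]
ee_rot: [0.002, -0.084, 0.996, -0.0]
contact_force: [-0.1, 0.0, -7.3]
width: 0.0331
gripper_force: 62.6
```

>>> carry_out --linear '[[0.047, 0.06, 0], [0.047, 0.06, 0], [0.047, 0.06, 0], [0.047, 0.06, 0], [0.044, 0.06, 0], [0, 0, 0], [0, 0, 0], [0, 0, 0]]' --angular '[[0, 0, -0.35], [0, 0, 0], [0, 0, 0], [0, 0, 0], [0, 0, 0], [0, 0, 0], [0, 0, 0], [0, 0, 0]]' --hand '[0, 0, 0, 0, 0, 0, 0, 0]'

```text
clock: 8.43
position: [0.5524, 0.1986, 0.2967]
ee_rot: [-0.004, -0.071, 0.997, -0.001]
contact_force: [0.1, -0.4, -7.1]
width: 0.0331
gripper_force: 63.1
```

```bash
python3 - <<'E'
from h import *
pose(); im,M=grab("wrist","w4")
E
```

```text
t 8.43 tcp [552.4 198.6 296.7] ydir [-0.141  0.99  -0.001] zdir [-0.0073 -0.0022 -1.    ] q [ 0.23  0.37  1.64 -0.    1.13 -1.49] w 0.0331 F [ 0.1 -0.4 -7.1] gf 63.1
```

View pics/w4.png

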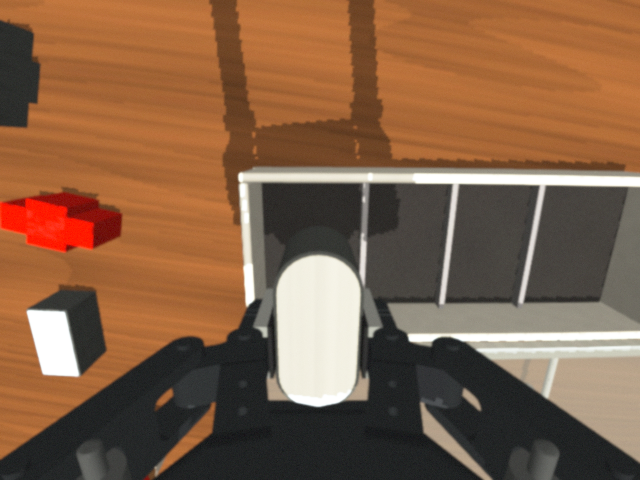

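Section held; the box rim's near-front corner is at (241,174), with ribs at (366,180..320), (455,185)-(441,305) and (541,185)-(521,305).

```bash
cat >> h.py <<'E'
BC=np.array([539.3,297.5]); BY=.139
def tobox(w): 
    d=np.atleast_2d(w)[:,:2]*1000-BC; c,s=np.cos(BY),np.sin(BY); return np.c_[d@[c,s],d@[-s,c]].round(1)
E
python3 - <<'E'
from h import *
M=np.load("pics/w4.npz")["c2w"]
print("rim corner/edge z62 (want -58.5,-150; x=-58.5)",tobox(plane("wrist",M,[[241,174],[600,176]],.062)).tolist(),"near rim outer",tobox(plane("wrist",M,[[249,300]],.062)).tolist())
print("ribs z22 want y -66,0,66",tobox(plane("wrist",M,[[366,270],[441,303],[521,303],[536,210],[454,210]],.022)).tolist())
print("tcp",tobox(manip.get_state()["position"]))
E
```

```text
rim corner/edge z62 (want -58.5,-150; x=-58.5) [[-58.7, -147.0], [-59.1, 75.3]] near rim outer [[24.7, -146.8]]
ribs z22 want y -66,0,66 [[18.1, -62.7], [46.7, -0.3], [47.2, 66.4], [-30.1, 64.5], [-29.7, 1.3]]
tcp [[  -0.9 -100.2]]
```

>>> carry_out --linear '[[0, 0, -0.06], [0, 0, -0.06], [0, 0, -0.05], [0, 0, -0.02], [0, 0, -0.012], [0, 0, 0], [0, 0, 0], [0, 0, 0]]' --angular '[[0, 0, 0], [0, 0, 0], [0, 0, 0], [0, 0, 0], [0, 0, 0], [0, 0, 0], [0, 0, 0], [0, 0, 0]]' --hand '[0, 0, 0, 0, 0, 0, 0, 0]'

```text
clock: 9.15
position: [0.5546, 0.1988, 0.2007]
ee_rot: [0.002, -0.07, 0.998, 0.0]
contact_force: [0.9, 0.3, -7.1]
width: 0.0331
gripper_force: 63.0
```

>>> carry_out --linear '[[0, 0, 0], [0, 0, 0], [0, 0, 0], [0, 0, 0.04], [0, 0, 0.07], [0, 0, 0.07], [0, 0, 0.03], [0, 0, 0]]' --angular '[[0, 0, 0], [0, 0, 0], [0, 0, 0], [0, 0, 0], [0, 0, 0], [0, 0, 0], [0, 0, 0], [0, 0, 0]]' --hand '[0.6, 0.6, 0.6, 0.6, 0.6, 0.6, 0.6, 0.6]'

```text
clock: 9.82
position: [0.5554, 0.1993, 0.31]
ee_rot: [0.006, -0.07, 0.998, 0.001]
contact_force: [0.3, 0.3, 0.7]
width: 0.0508
gripper_force: 0.0
```

>>> carry_out --linear '[[-0.03, -0.075, 0], [-0.03, -0.075, 0], [-0.03, -0.075, 0], [-0.03, -0.075, 0], [-0.03, -0.075, 0], [-0.02, -0.07, 0], [-0.018, -0.047, 0], [0, 0, 0]]' --angular '[[0, 0, -0.5], [0, 0, -0.5], [0, 0, -0.5], [0, 0, -0.5], [0, 0, -0.5], [0, 0, -0.5], [0, 0, -0.5], [0, 0, 0]]' --hand '[0.7, 0.7, 0.7, 0.7, 0.7, 0.7, 0.7, 0.7]'

```text
clock: 10.48
position: [0.4581, -0.0505, 0.3039]
ee_rot: [-0.001, 0.072, 0.997, -0.001]
contact_force: [0.4, 0.2, 0.5]
width: 0.0597
gripper_force: 0.0
```

```bash
python3 - <<'E'
from h import *
pose(); im,M=grab("wrist","w5"); tops(im,M)
im,M=grab("side","s2"); cv2.imwrite("pics/s2c.png",cv2.resize(im[180:420,100:500],(800,480)))
E
```

```text
t 10.48 tcp [458.1 -50.5 303.9] ydir [ 0.144  0.99  -0.002] zdir [-0.0013 -0.0019 -1.    ] q [-0.26  0.19  1.9  -0.    1.06 -1.68] w 0.0597 F [0.4 0.2 0.5] gf 0.0
top px [150. 454.] ctr mm [ 638.2 -237. ] size [15.  25.6] long-axis rad from x -0.585 area 220.0 mm2 273
top px [174. 429.] ctr mm [ 611.4 -203.5] size [31.8 52.2] long-axis rad from x -0.749 area 1094.5 mm2 1197
top px [629. 409.] ctr mm [654.3 208.5] size [10.7 22.2] long-axis rad from x -1.423 area 161.5 mm2 191
top px [ 22. 416.] ctr mm [ 577.5 -350.9] size [ 35.8 109.4] long-axis rad from x -1.023 area 1672.0 mm2 2000
top px [634. 326.] ctr mm [565.4 198.8] size [11.7 68.7] long-axis rad from x 0.158 area 695.5 mm2 608
top px [609. 336.] ctr mm [575.2 186.8] size [ 39.2 132. ] long-axis rad from x 0.159 area 1489.5 mm2 1322
top px [ 87. 311.] ctr mm [ 502.4 -233.2] size [124.4 186. ] long-axis rad from x 1.447 area 14988.5 mm2 11022
top px [324. 246.] ctr mm [458.5 -46.7] size [32.9 68.1] long-axis rad from x -0.145 area 2842.5 mm2 1627
```

>>> carry_out --linear '[[0.001, 0.0076, -0.06], [0, 0, -0.07], [0, 0, -0.07], [0, 0, -0.046], [0, 0, 0], [0, 0, 0], [0, 0, 0], [0, 0, 0]]' --angular '[[0, 0, 0], [0, 0, 0], [0, 0, 0], [0, 0, 0], [0, 0, 0], [0, 0, 0], [0, 0, 0], [0, 0, 0]]' --hand '[0.7, 0.7, 0.7, 0.7, 0.7, 0, 0, 0]' --force 60

```text
clock: 11.25
position: [0.4613, -0.0433, 0.1826]
ee_rot: [0.002, 0.069, 0.998, -0.0]
contact_force: [-0.4, 0.6, -4.9]
width: 0.0331
gripper_force: 59.9
```

>>> carry_out --linear '[[0, 0, 0], [0, 0, 0], [0, 0, 0.04], [0, 0, 0.07], [0, 0, 0.07], [0, 0, 0.06], [0.01, 0.06, 0], [0.01, 0.07, 0]]' --angular '[[0, 0, 0], [0, 0, 0], [0, 0, 0], [0, 0, 0], [0, 0, 0], [0, 0, 0], [0, 0, 0.35], [0, 0, 0.4]]' --hand '[0, 0, 0, 0, 0, 0, 0, 0]'

```text
clock: 11.92
position: [0.471, 0.0208, 0.3038]
ee_rot: [0.003, 0.041, 0.999, -0.0]
contact_force: [0.6, 0.3, -5.3]
width: 0.0335
gripper_force: 61.9
```

>>> carry_out --linear '[[0.02, 0.078, 0], [0.02, 0.078, 0], [0.02, 0.078, 0], [0.02, 0.078, 0], [0.02, 0.078, 0], [0.02, 0.078, 0], [0.012, 0.078, 0], [0, 0.078, 0]]' --angular '[[0, 0, 0.4], [0, 0, 0.4], [0, 0, 0.4], [0, 0, 0.4], [0, 0, 0.4], [0, 0, 0.4], [0, 0, 0.4], [0, 0, 0]]' --hand '[0, 0, 0, 0, 0, 0, 0, 0]'

```text
clock: 12.58
position: [0.5368, 0.3356, 0.3007]
ee_rot: [0.0, -0.073, 0.997, 0.0]
contact_force: [0.8, -0.0, -4.9]
width: 0.0332
gripper_force: 61.9
```

>>> carry_out --linear '[[0, 0, 0], [0, 0, 0]]' --angular '[[0, 0, 0], [0, 0, 0]]' --hand '[0, 0]'

```text
clock: 12.75
position: [0.5354, 0.3358, 0.3002]
ee_rot: [-0.001, -0.074, 0.997, -0.0]
contact_force: [-0.4, -1.0, -5.1]
width: 0.0329
gripper_force: 62.3
```

```bash
python3 - <<'E'
from h import *
pose(); print(tobox(manip.get_state()["position"])); im,M=grab("wrist","w6")
E
```

```text
t 12.75 tcp [535.4 335.8 300.2] ydir [-0.147  0.989  0.   ] zdir [-1.5e-03 -1.0e-04 -1.0e+00] q [ 0.45  0.43  1.53  0.    1.18 -1.27] w 0.0329 F [-0.4 -1.  -5.1] gf 62.3
[[ 1.4 38.5]]
```

View pics/w6.png

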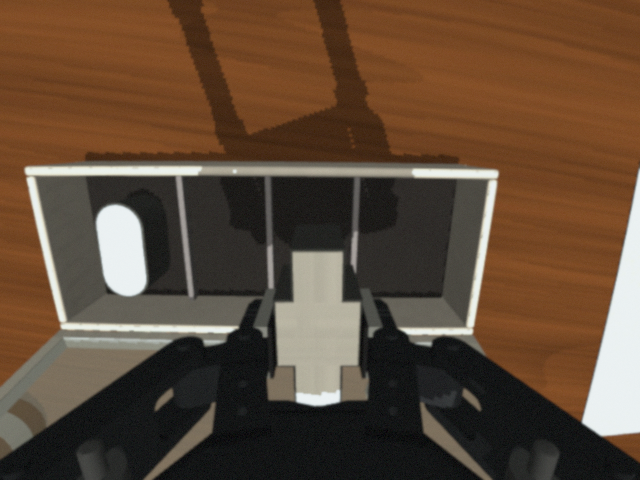

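Section1 lies flat in the first compartment at (122,250) px; the cross section is held above the third. Correct y by −5.5 mm and lower.

>>> carry_out --linear '[[-0.001, -0.011, -0.05], [0, 0, -0.06], [0, 0, -0.06], [0, 0, -0.025], [0, 0, -0.015], [0, 0, 0], [0, 0, 0], [0, 0, 0]]' --angular '[[0, 0, 0], [0, 0, 0], [0, 0, 0], [0, 0, 0], [0, 0, 0], [0, 0, 0], [0, 0, 0], [0, 0, 0]]' --hand '[0, 0, 0, 0, 0, 0, 0, 0]'

```text
clock: 13.47
position: [0.5363, 0.3275, 0.1969]
ee_rot: [0.001, -0.072, 0.997, 0.0]
contact_force: [-0.1, 0.3, -5.6]
width: 0.033
gripper_force: 62.5
```

>>> carry_out --linear '[[0, 0, 0], [0, 0, 0], [0, 0, 0], [0, 0, 0.04], [0, 0, 0.07], [0, 0, 0.07], [0, 0, 0.03], [0, 0, 0]]' --angular '[[0, 0, 0], [0, 0, 0], [0, 0, 0], [0, 0, 0], [0, 0, 0], [0, 0, 0], [0, 0, 0], [0, 0, 0]]' --hand '[0.6, 0.6, 0.6, 0.6, 0.6, 0.6, 0.6, 0.6]'

```text
clock: 14.13
position: [0.5372, 0.3289, 0.3068]
ee_rot: [0.005, -0.072, 0.997, 0.002]
contact_force: [0.6, 0.1, 0.2]
width: 0.0514
gripper_force: 0.0
```

```bash
python3 - <<'E'
from h import *
pose(); im,M=grab("wrist","w7");tops(im,M,.05)
E
```

```text
t 14.13 tcp [537.2 328.9 306.8] ydir [-0.144  0.99   0.003] zdir [ 0.0102  0.0049 -0.9999] q [ 0.44  0.42  1.54  0.    1.17 -1.28] w 0.0514 F [0.6 0.1 0.2] gf 0.0
top px [318. 320.] ctr mm [594.7 337.6] size [ 5.3 82.1] long-axis rad from x -1.429 area 570.5 mm2 379
top px [315. 275.] ctr mm [557.4 330.3] size [17.7 20.5] long-axis rad from x 0.142 area 551.0 mm2 317
top px [134. 243.] ctr mm [553.7 198.4] size [31.2 66.4] long-axis rad from x 0.107 area 3293.5 mm2 1820
top px [324. 221.] ctr mm [515.9 332.2] size [12.7 29.8] long-axis rad from x 0.143 area 395.5 mm2 196
top px [306. 222.] ctr mm [518.  316.7] size [12.8 30.2] long-axis rad from x 0.093 area 277.0 mm2 137
top px [624. 306.] ctr mm [565.3 569. ] size [ 53.2 235. ] long-axis rad from x 0.453 area 7088.0 mm2 6254
top px [469. 234.] ctr mm [524.6 420.5] size [ 63.9 121.5] long-axis rad from x 0.136 area 1880.5 mm2 1010
top px [109. 238.] ctr mm [555.5 197.4] size [114.3 122.3] long-axis rad from x 0.14 area 2865.5 mm2 1605
```

>>> carry_out --linear '[[0, -0.08, 0], [0, -0.08, 0], [0, -0.08, 0], [0, -0.08, 0], [0, -0.08, 0], [0.05, -0.06, 0], [0.05, -0.06, 0], [0.05, -0.06, 0]]' --angular '[[0, 0, -0.37], [0, 0, 0], [0, 0, 0], [0, 0, 0], [0, 0, 0], [0, 0, 0], [0, 0, 0], [0, 0, 0]]' --hand '[0.7, 0.7, 0.7, 0.7, 0.7, 0.7, 0.7, 0.7]'

```text
clock: 14.85
position: [0.6106, 0.0364, 0.2999]
ee_rot: [-0.001, -0.057, 0.998, 0.0]
contact_force: [-0.3, 0.6, -0.7]
width: 0.0598
gripper_force: 0.0
```

>>> carry_out --linear '[[0.05, -0.06, 0], [0.046, -0.028, -0.01], [0, 0, 0], [0, 0, 0]]' --angular '[[0, 0, 0], [0, 0, 0], [0, 0, 0], [0, 0, 0]]' --hand '[0.7, 0.7, 0.7, 0.7]'

```text
clock: 15.18
position: [0.6591, -0.0071, 0.2937]
ee_rot: [-0.002, -0.056, 0.998, 0.0]
contact_force: [-0.8, 1.2, 0.6]
width: 0.0599
gripper_force: 0.0
```

```bash
python3 - <<'E'
from h import *
pose(); im,M=grab("wrist","w8");tops(im,M)
E
```

```text
t 15.18 tcp [659.1  -7.1 293.7] ydir [-0.113  0.994  0.001] zdir [-3.7e-03  8.0e-04 -1.0e+00] q [-0.12  0.47  1.48  0.    1.19 -1.8 ] w 0.0599 F [-0.8  1.2  0.6] gf 0.0
top px [623. 237.] ctr mm [624.  211.2] size [12.2 32.6] long-axis rad from x -1.456 area 392.5 mm2 237
top px [321. 253.] ctr mm [660.1  -4.6] size [32.4 59.2] long-axis rad from x 0.112 area 3429.0 mm2 1829
top px [  6. 219.] ctr mm [ 659.4 -230.8] size [12.9 24.6] long-axis rad from x -0.157 area 408.0 mm2 235
top px [635. 149.] ctr mm [563.  197.2] size [10.4 57.1] long-axis rad from x 0.363 area 704.5 mm2 353
top px [606. 139.] ctr mm [553.2 189.9] size [ 47.1 130.2] long-axis rad from x 0.145 area 2495.5 mm2 1183
top px [58. 85.] ctr mm [ 561.5 -186.5] size [ 75.  104.3] long-axis rad from x -0.115 area 14170.5 mm2 5839
```

>>> carry_out --linear '[[0.002, 0.005, -0.055], [0, 0, -0.07], [0, 0, -0.06], [0, 0, -0.04], [0, 0, 0], [0, 0, 0], [0, 0, 0], [0, 0, 0]]' --angular '[[0, 0, 0], [0, 0, 0], [0, 0, 0], [0, 0, 0], [0, 0, 0], [0, 0, 0], [0, 0, 0], [0, 0, 0]]' --hand '[0.7, 0.7, 0.7, 0.7, 0.7, 0, 0, 0]' --force 60

```text
clock: 15.9
position: [0.6602, -0.0031, 0.1855]
ee_rot: [0.001, -0.058, 0.998, -0.0]
contact_force: [-0.5, -0.4, 1.2]
width: 0.0332
gripper_force: 61.7
```

>>> carry_out --linear '[[0, 0, 0], [0, 0, 0], [0, 0, 0.04], [0, 0, 0.07], [0, 0, 0.07], [0, 0, 0.06], [-0.067, 0.04, 0], [-0.067, 0.04, 0]]' --angular '[[0, 0, 0], [0, 0, 0], [0, 0, 0], [0, 0, 0], [0, 0, 0], [0, 0, 0], [0, 0, 0.33], [0, 0, 0]]' --hand '[0, 0, 0, 0, 0, 0, 0, 0]'

```text
clock: 16.57
position: [0.5943, 0.0359, 0.3058]
ee_rot: [0.004, -0.07, 0.998, -0.0]
contact_force: [-1.7, 2.1, -8.5]
width: 0.0332
gripper_force: 61.6
```

>>> carry_out --linear '[[-0.067, 0.04, 0], [-0.067, 0.04, 0], [0, 0.08, 0], [0, 0.08, 0], [0, 0.08, 0], [0, 0.08, 0], [0, 0.08, 0], [0, 0.08, 0]]' --angular '[[0, 0, 0], [0, 0, 0], [0, 0, 0], [0, 0, 0], [0, 0, 0], [0, 0, 0], [0, 0, 0], [0, 0, 0]]' --hand '[0, 0, 0, 0, 0, 0, 0, 0]'

```text
clock: 17.23
position: [0.5248, 0.3182, 0.3028]
ee_rot: [-0.001, -0.07, 0.998, -0.0]
contact_force: [1.4, -0.0, -7.5]
width: 0.033
gripper_force: 61.7
```

>>> carry_out --linear '[[0, 0.08, 0], [0, 0.08, 0], [0, 0, 0], [0, 0, 0]]' --angular '[[0, 0, 0], [0, 0, 0], [0, 0, 0], [0, 0, 0]]' --hand '[0, 0, 0, 0]'

```text
clock: 17.57
position: [0.5248, 0.3988, 0.3021]
ee_rot: [-0.001, -0.072, 0.997, -0.0]
contact_force: [-0.2, -0.8, -6.4]
width: 0.0328
gripper_force: 62.5
```

```bash
python3 - <<'E'
from h import *
pose(); print(tobox(manip.get_state()["position"]))
E
```

```text
t 17.57 tcp [524.8 398.8 302.1] ydir [-0.144  0.99  -0.   ] zdir [-1.7e-03 -7.0e-04 -1.0e+00] q [ 0.54  0.47  1.47  0.    1.21 -1.17] w 0.0328 F [-0.2 -0.8 -6.4] gf 62.5
[[ -0.3 102.4]]
```

>>> carry_out --linear '[[0, -0.002, -0.05], [0, 0, -0.06], [0, 0, -0.06], [0, 0, -0.022], [0, 0, -0.015], [0, 0, 0], [0, 0, 0], [0, 0, 0]]' --angular '[[0, 0, 0], [0, 0, 0], [0, 0, 0], [0, 0, 0], [0, 0, 0], [0, 0, 0], [0, 0, 0], [0, 0, 0]]' --hand '[0, 0, 0, 0, 0, 0, 0, 0]'

```text
clock: 18.23
position: [0.5267, 0.3958, 0.2017]
ee_rot: [0.002, -0.07, 0.998, 0.001]
contact_force: [-0.1, 0.4, -6.8]
width: 0.033
gripper_force: 62.6
```

>>> carry_out --linear '[[0, 0, 0], [0, 0, 0], [0, 0, 0], [0, 0, 0.04], [0, 0, 0.08], [0, -0.02, 0.08], [0, -0.06, 0.05], [0, -0.07, 0]]' --angular '[[0, 0, 0], [0, 0, 0], [0, 0, 0], [0, 0, 0], [0, 0, 0], [0, 0, 0], [0, 0, -1], [0, 0, -1]]' --hand '[0.6, 0.6, 0.6, 0.6, 0.6, 0.6, 0.6, 0.6]'

```text
clock: 18.9
position: [0.5276, 0.3223, 0.3331]
ee_rot: [0.007, 0.01, 1.0, 0.004]
contact_force: [0.5, -0.1, 1.0]
width: 0.051
gripper_force: 0.0
```

>>> carry_out --linear '[[0, 0, 0], [0, 0, 0]]' --angular '[[0, 0, 0], [0, 0, 0]]' --hand '[0.6, 0.6]'

```text
clock: 19.07
position: [0.5259, 0.3193, 0.3269]
ee_rot: [0.001, 0.01, 1.0, 0.001]
contact_force: [1.3, 0.6, 0.4]
width: 0.0513
gripper_force: 0.0
```

```bash
python3 - <<'E'
from h import *
pose(); grab("wrist","w9")
E
```

```text
t 19.07 tcp [525.9 319.3 326.9] ydir [0.021 1.    0.001] zdir [ 0.0027  0.0014 -1.    ] q [ 0.43  0.39  1.54  0.    1.21 -1.12] w 0.0513 F [1.3 0.6 0.4] gf 0.0
```

View pics/w9.png

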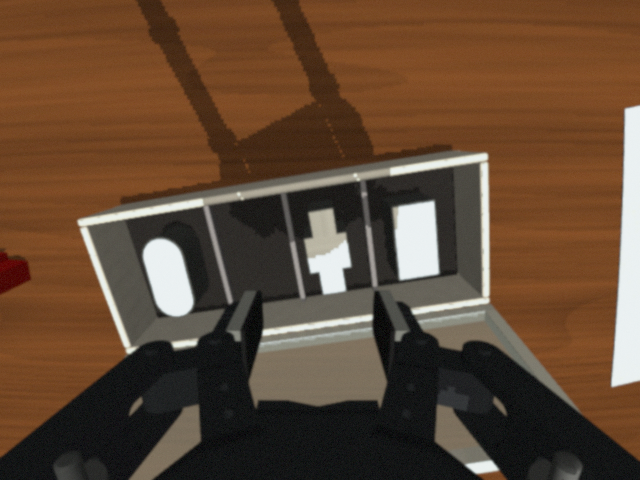

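All three sections lie flat in separate compartments, at px (168,277), (327,252) and (415,240). Now close the lid.

>>> carry_out --linear '[[0, 0, 0.08], [0, 0, 0.08], [0, 0, 0], [0, 0, 0], [0.06, 0, 0], [0.06, 0, 0], [0.06, 0, 0], [0.06, 0, 0]]' --angular '[[0, 0, -1], [0, 0, -1], [0, 0, -1], [0, 0, -1], [0, 0, -1], [0, 0, -1], [0, 0, -1], [0, 0, -1]]' --hand '[0.6, 0.6, 0.6, 0.6, 0.6, 0.6, 0.6, 0.6]'

```text
clock: 19.78
position: [0.6468, 0.3221, 0.4045]
ee_rot: [-0.0, 0.324, 0.946, 0.0]
contact_force: [0.7, 0.8, 0.5]
width: 0.0514
gripper_force: 0.0
```

>>> carry_out --linear '[[0.022, 0, 0], [0, -0.009, 0], [0, 0, 0], [0, 0, 0], [0, 0, 0], [0, 0, 0], [0, 0, 0], [0, 0, 0]]' --angular '[[0, 0, -1], [0, 0, -1], [0, 0, -1], [0, 0, -1], [0, 0, -1], [0, 0, -1], [0, 0, -1], [0, 0, -1]]' --hand '[0.6, 0.6, 0.6, 0.6, 0.6, 0.6, 0.6, 0.6]'

```text
clock: 20.45
position: [0.6568, 0.3176, 0.404]
ee_rot: [-0.0, 0.605, 0.796, -0.0]
contact_force: [0.7, 0.1, -0.4]
width: 0.051
gripper_force: 0.0
```

>>> carry_out --linear '[[0, 0, 0], [0, 0, 0], [0, 0, 0], [0, 0, 0]]' --angular '[[0, 0, -1], [0, 0, -0.6], [0, 0, 0], [0, 0, 0]]' --hand '[0.6, 0.6, 0.6, 0.6]'

```text
clock: 20.78
position: [0.6568, 0.3172, 0.4043]
ee_rot: [-0.0, 0.653, 0.757, -0.0]
contact_force: [0.6, -0.2, 0.4]
width: 0.051
gripper_force: 0.0
```

```bash
python3 - <<'E'
from h import *
pose()
E
```

```text
t 20.78 tcp [656.8 317.2 404.3] ydir [ 0.989  0.146 -0.001] zdir [-7.e-04  1.e-04 -1.e+00] q [0.35 0.52 1.12 0.   1.5  0.21] w 0.051 F [ 0.6 -0.2  0.4] gf 0.0
```

>>> carry_out --linear '[[0, -0.003, -0.07], [0, 0, -0.07], [0, 0, -0.05], [0, 0, 0], [0, 0, 0], [0, 0, 0], [0, 0, 0], [0, 0, 0]]' --angular '[[0, 0, 0], [0, 0, 0], [0, 0, 0], [0, 0, 0], [0, 0, 0], [0, 0, 0], [0, 0, 0], [0, 0, 0]]' --hand '[0.6, 0.6, 0.6, 0.6, 0, 0, 0, 0]' --force 40

```text
clock: 21.45
position: [0.6566, 0.3149, 0.3099]
ee_rot: [-0.0, 0.654, 0.756, -0.0]
contact_force: [0.4, 0.3, -0.3]
width: 0.01
gripper_force: 38.9
```

>>> carry_out --linear '[[0, 0, 0], [-0.0198, -0.0028, 0.0117], [-0.0209, -0.0029, 0.0096], [-0.0218, -0.003, 0.0073], [-0.0224, -0.0031, 0.0049], [-0.0228, -0.0032, 0.0025], [-0.0229, -0.0032, 0], [-0.0228, -0.0032, -0.0024]]' --angular '[[0, 0, 0], [0, 0, 0], [0, 0, 0], [0, 0, 0], [0, 0, 0], [0, 0, 0], [0, 0, 0], [0, 0, 0]]' --hand '[0, 0, 0, 0, 0, 0, 0, 0]'

```text
clock: 22.12
position: [0.5823, 0.3043, 0.3303]
ee_rot: [0.004, 0.654, 0.756, 0.006]
contact_force: [4.8, 1.0, 2.5]
width: 0.0104
gripper_force: 41.6
```

>>> carry_out --linear '[[-0.0224, -0.0031, -0.0049], [-0.0218, -0.003, -0.0072], [-0.0209, -0.0029, -0.0095], [-0.0198, -0.0028, -0.0117], [-0.0184, -0.0026, -0.0138], [-0.0169, -0.0024, -0.0157], [-0.0151, -0.0021, -0.0174], [-0.0132, -0.0019, -0.0189]]' --angular '[[0, 0, 0], [0, 0, 0], [0, 0, 0], [0, 0, 0], [0, 0, 0], [0, 0, 0], [0, 0, 0], [0, 0, 0]]' --hand '[0, 0, 0, 0, 0, 0, 0, 0]'

```text
clock: 22.78
position: [0.5065, 0.2939, 0.2792]
ee_rot: [0.002, 0.654, 0.756, 0.003]
contact_force: [0.6, 1.2, 5.2]
width: 0.0106
gripper_force: 46.2
```

>>> carry_out --linear '[[-0.0112, -0.0016, -0.0202], [0, 0, -0.006], [0, 0, 0], [0, 0, 0]]' --angular '[[0, 0, 0], [0, 0, 0], [0, 0, 0], [0, 0, 0]]' --hand '[0, 0, 0, 0]'

```text
clock: 23.12
position: [0.4996, 0.293, 0.2642]
ee_rot: [-0.001, 0.655, 0.756, -0.0]
contact_force: [-3.3, 3.6, 0.6]
width: 0.0103
gripper_force: 46.6
```

>>> carry_out --linear '[[0, 0, -0.006], [0, 0, -0.006], [0, 0, 0], [0, 0, 0]]' --angular '[[0, 0, 0], [0, 0, 0], [0, 0, 0], [0, 0, 0]]' --hand '[0, 0, 0, 0]'

```text
clock: 23.45
position: [0.4993, 0.2929, 0.2635]
ee_rot: [-0.0, 0.654, 0.756, 0.001]
contact_force: [-10.3, -0.8, 30.7]
width: 0.0103
gripper_force: 50.0
```

>>> carry_out --linear '[[0, 0, 0.008], [0, 0, 0], [0, 0, 0], [0, 0, 0], [0, 0, 0.06], [0, 0, 0.08], [0, 0, 0.08], [0, 0, 0.06]]' --angular '[[0, 0, 0], [0, 0, 0], [0, 0, 0], [0, 0, 0], [0, 0, 0], [0, 0, 0], [0, 0, 0], [0, 0, 0]]' --hand '[0.2, 0.7, 0.7, 0.7, 0.7, 0.7, 0.7, 0.7]'

```text
clock: 24.12
position: [0.5008, 0.2927, 0.4043]
ee_rot: [0.0, 0.654, 0.756, 0.001]
contact_force: [1.0, 0.2, 0.4]
width: 0.0599
gripper_force: 0.0
```

```bash
python3 - <<'E'
from h import *
pose(); im,M=grab("wrist","w10"); im,M=grab("side","s3"); cv2.imwrite("pics/s3c.png",cv2.resize(im[240:400,160:360],(600,480)))
E
```

```text
t 24.12 tcp [500.8 292.7 404.3] ydir [0.99  0.143 0.001] zdir [ 1.4e-03  2.0e-04 -1.0e+00] q [ 0.41  0.28  1.5  -0.    1.36  0.27] w 0.0599 F [1.  0.2 0.4] gf 0.0
```

View pics/s3c.png

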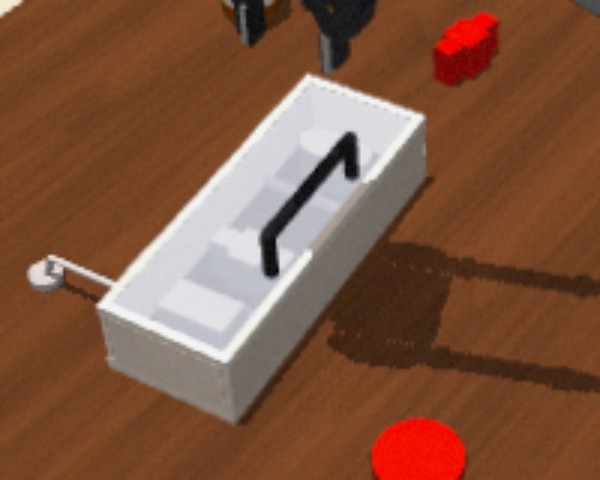

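The lid is shut with the sections visible inside; the handle is back in its start pose and 30 N of pressing gave no further motion. Next the panel.

>>> carry_out --linear '[[0, -0.08, 0], [0, -0.08, 0], [0, -0.08, 0], [0, -0.08, 0], [0, -0.08, 0], [0, -0.08, 0], [0, -0.08, 0], [0, -0.08, 0]]' --angular '[[0, 0, -1], [0, 0, -1], [0, 0, -1], [0, 0, -1], [0, 0, -1], [0, 0, -1], [0, 0, -1], [0, 0, -1]]' --hand '[0.7, 0.7, 0.7, 0.7, 0.7, 0.7, 0.7, 0.7]'

```text
clock: 24.88
position: [0.4997, -0.0293, 0.4006]
ee_rot: [-0.001, 0.86, 0.51, -0.001]
contact_force: [1.0, 0.4, -1.1]
width: 0.0597
gripper_force: 0.0
```

>>> carry_out --linear '[[0, -0.08, 0], [0, -0.08, 0], [0, -0.08, 0], [0, -0.08, 0], [0, -0.08, 0], [0, 0, 0], [0, 0, 0], [0, 0, 0]]' --angular '[[0, 0, -1], [0, 0, -1], [0, 0, -1], [0, 0, -1], [0, 0, -1], [0, 0, -1], [0, 0, -1], [0, 0, -1]]' --hand '[0.7, 0.7, 0.7, 0.7, 0.7, 0.7, 0.7, 0.7]'

```text
clock: 25.55
position: [0.4999, -0.2288, 0.3999]
ee_rot: [-0.001, 0.977, 0.213, -0.001]
contact_force: [0.3, 0.0, -0.1]
width: 0.0597
gripper_force: 0.0
```

>>> carry_out --linear '[[0, 0, 0], [0, 0, 0], [0, 0, 0], [0, 0, 0], [0, 0, 0], [0, 0, 0], [0, 0, 0], [0, 0, 0]]' --angular '[[0, 0, -1], [0, 0, -1], [0, 0, -1], [0, 0, -1], [0, 0, -1], [0, 0, -1], [0, 0, -1], [0, 0, 0]]' --hand '[0.7, 0.7, 0.7, 0.7, 0.7, 0.7, 0.7, 0.7]'

```text
clock: 26.22
position: [0.5001, -0.2275, 0.4003]
ee_rot: [-0.001, 0.998, -0.063, -0.002]
contact_force: [-0.2, 0.4, 0.5]
width: 0.0601
gripper_force: 0.0
```

```bash
python3 - <<'E'
from h import *
pose(); im,M=grab("wrist","w11")
E
```

```text
t 26.22 tcp [ 500.1 -227.5  400.3] ydir [-0.126 -0.992 -0.001] zdir [-0.003   0.0014 -1.    ] q [-0.55  0.24  1.57 -0.    1.34  1.14] w 0.0601 F [-0.2  0.4  0.5] gf 0.0
```

View pics/w11.png

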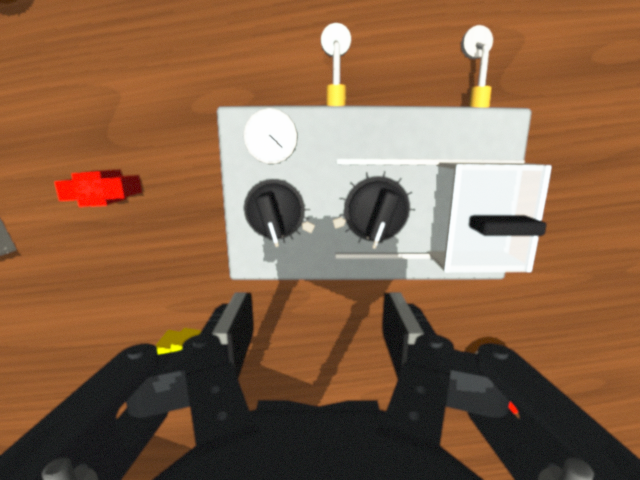

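Panel view: vent knob at (274,210) with mark (308,228), regulator at (377,209) with mark (339,223), hood parked at (500,220) with its fin at (508,226), deck corners (219,108), (530,110) and (230,279).

```bash
cat > k.py <<'E'
from h import *
def knob(im,M,c0,rpx,r):
    hsv=cv2.cvtColor(im,cv2.COLOR_BGR2HSV); m=(hsv[...,2]<75).astype(np.uint8)
    z=np.zeros_like(m); cv2.circle(z,c0,rpx,1,-1); m&=z
    m=cv2.morphologyEx(m,cv2.MORPH_CLOSE,np.ones((9,9))); m=cv2.morphologyEx(m,cv2.MORPH_OPEN,np.ones((9,9)))
    c=max(cv2.findContours(m,0,1)[0],key=cv2.contourArea)
    w=plane("wrist",M,c[:,0],.062)[:,:2]*1000
    # circle of known radius r through the rim points, robust
    from scipy.optimize import least_squares
    s=least_squares(lambda p:np.hypot(*(w-p).T)-r,w.mean(0),loss="soft_l1",f_scale=.7)
    return s.x,np.sqrt(np.median(s.fun**2))
def blob(im,M,box,thr,z):
    x0,y0,x1,y1=box; g=im[y0:y1,x0:x1].min(2); m=(g>thr).astype(np.uint8)
    c=max(cv2.findContours(m,0,1)[0],key=cv2.contourArea)[:,0]+[x0,y0]
    return c, plane("wrist",M,c,z)[:,:2]*1000
E
python3 - <<'E'
from k import *
im=cv2.imread("pics/w11.png"); M=np.load("pics/w11.npz")["c2w"]
C=plane("wrist",M,[[219,108],[530,110],[230,279]],.05)[:,:2]*1000; print("deck corners",C.round(1).tolist(),np.hypot(*(C[1]-C[0])),np.hypot(*(C[2]-C[0])), "yaw",np.arctan2(*(C[0]-C[2])[::-1]), np.arctan2(-(C[0]-C[1])[0],(C[0]-C[1])[1]))
v,e1=knob(im,M,(274,210),36,26); r,e2=knob(im,M,(377,209),38,28); d=v-r
print("vent",v.round(1),e1,"reg",r.round(1),e2,"dist",np.hypot(*d),"yaw",np.arctan2(-d[0],d[1]))
for n,b in(("vent",(255,185,300,250)),("vmark",(300,215,320,238)),("reg",(360,180,398,255)),("rmark",(328,212,346,234))):
    x0,y0,x1,y1=b; print(n); cv2.imwrite(f"pics/c_{n}.png",im[y0:y1,x0:x1])
cv2.imwrite("pics/kn.png",cv2.resize(im[150:260,230:440],None,fx=3.8,fy=3.8,interpolation=cv2.INTER_CUBIC))
E
```

```text
deck corners [[615.1, -153.1], [579.1, -433.8], [450.8, -129.8]] 283.04082846919346 166.01854397527998 yaw -0.14073009742320708 -0.1277262480946305
vent [ 518.5 -188.7] 0.28153288032593693 reg [ 506.7 -284.5] 1.1591272928079537 dist 96.51991268047368 yaw -0.12232127003258994
vent
vmark
reg
rmark
```

View pics/kn.png

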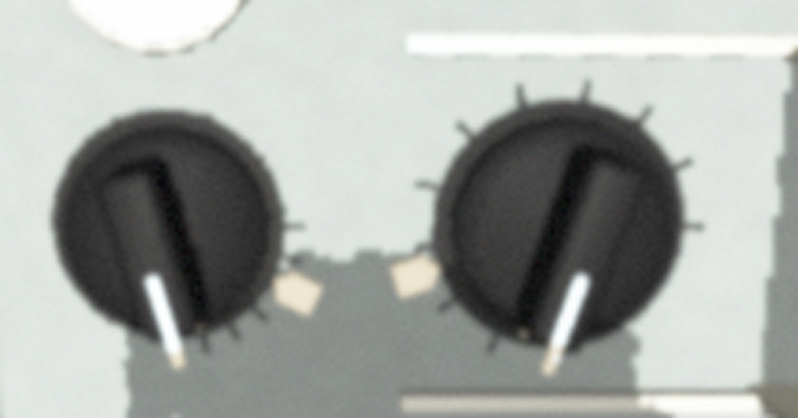

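```bash
python3 - <<'E'
from k import *
M=np.load("pics/w11.npz")["c2w"]
f=lambda p,z: plane("wrist",M,[[230+a/3.8,150+b/3.8] for a,b in p],z)[:,:2]*1000
c=f([(167,228),(559,225)],.05); print("centres",c.round(1).tolist(),np.hypot(*(c[0]-c[1])))
y=-.128; ex=np.array([np.cos(y),np.sin(y)]); ey=np.array([-ex[1],ex[0]])
for z in(.050,.062,.075,.090):
    for k,n,p in((0,"vent",[(152,277),(178,366)]),(1,"reg",[(583,275),(549,373)])):
        d=f(p,z)-c[k]; print(z,n,np.c_[d@ex,d@ey].round(1).tolist(),np.hypot(*d.T).round(1), np.arctan2(d@ey,-d@ex).round(3), "line dir",np.arctan2((d[1]-d[0])@ey,-(d[1]-d[0])@ex))
for k,n,p in((0,"vmark",[(275,283),(298,293)]),(1,"rmark",[(440,268),(416,277)])):
    d=f(p,.05)-c[k]; print(n,np.hypot(*d.T).round(1),np.arctan2(d@ey,-d@ex).round(3))
fin=plane("wrist",M,[[474,217],[545,219],[545,234],[472,229]],.128)[:,:2]*1000; print("fin",fin.round(1).tolist())
d=fin-c[1]; print(np.c_[d@ex,d@ey].round(1))
E
```

```text
centres [[516.6, -187.2], [504.6, -286.8]] 100.40563174364274
0.05 vent [[-12.9, 4.4], [-37.0, -1.5]] [13.6 37. ] [ 0.327 -0.042] line dir -0.23997291597438472
0.05 reg [[-13.1, -6.9], [-39.7, 0.6]] [14.8 39.7] [-0.485  0.015] line dir 0.2749592417335356
0.062 vent [[-10.1, 2.6], [-33.3, -3.1]] [10.4 33.4] [ 0.253 -0.092] line dir -0.23997291597438472
0.062 reg [[-10.3, -4.5], [-36.0, 2.8]] [11.3 36.1] [-0.408  0.077] line dir 0.2749592417335368
0.075 vent [[-7.0, 0.7], [-29.3, -4.7]] [ 7.1 29.6] [ 0.099 -0.161] line dir -0.2399729159743853
0.075 reg [[-7.3, -1.8], [-31.8, 5.1]] [ 7.5 32.3] [-0.243  0.159] line dir 0.27495924173353586
0.09 vent [[-3.5, -1.5], [-24.6, -6.7]] [ 3.8 25.5] [-0.406 -0.265] line dir -0.23997291597438677
0.09 reg [[-3.8, 1.2], [-27.1, 7.8]] [ 4.  28.2] [0.314 0.28 ] line dir 0.27495924173353803
vmark [31.1 37.6] [-1.086 -1.097]
rmark [32.3 38.9] [1.213 1.211]
fin [[506.3, -346.3], [497.9, -400.8], [486.0, -401.7], [497.1, -344.8]]
[[   9.3  -58.7]
 [   8.  -113.9]
 [  -3.8 -116.2]
 [   0.   -58.4]]
```

Pointers lie at bar-top height (z≈90 mm): their radii come out 25.5 and 28.2 mm as expected. Vent reads about 0.25 rad with its mark at 1.09; regulator reads about 0.28 with its mark at 1.21. Grip the vent.

>>> carry_out --linear '[[0.011, 0.027, -0.01], [0.011, 0.027, -0.01], [0.011, 0.027, -0.03], [0, 0, -0.07], [0, 0, -0.07], [0, 0, -0.07], [0, 0, -0.06], [0, 0, 0]]' --angular '[[0, 0, 1], [0, 0, 1], [0, 0, 1.0], [0, 0, 0.1], [0, 0, 0], [0, 0, 0], [0, 0, 0], [0, 0, 0]]' --hand '[0.7, 0.7, 0.7, 0.7, 0.7, 0.7, 0.7, 0.7]'

```text
clock: 26.93
position: [0.514, -0.1855, 0.2359]
ee_rot: [-0.003, 0.998, 0.062, -0.006]
contact_force: [-2.0, 0.3, -0.4]
width: 0.0595
gripper_force: 0.0
```

>>> carry_out --linear '[[0, 0, 0], [0, 0, 0], [0, 0, 0], [0, 0, 0], [0, 0, 0], [0, 0, 0], [0, 0, 0]]' --angular '[[0, 0, 0], [0, 0, 0], [0, 0, 0], [0, 0, 0], [0, 0, 0], [0, 0, 0], [0, 0, 0]]' --hand '[0.7, 0, 0, 0, 0, 0, 0]' --force 40

```text
clock: 27.52
position: [0.5173, -0.1865, 0.2442]
ee_rot: [0.0, 0.998, 0.061, 0.002]
contact_force: [0.2, 2.4, 5.2]
width: 0.0128
gripper_force: 40.1
```

```bash
python3 - <<'E'
from h import *
pose(); print(manip.get_state()["moment"])
E
```

```text
t 27.52 tcp [ 517.3 -186.5  244.2] ydir [ 0.122 -0.992  0.001] zdir [ 3.4e-03 -3.0e-04 -1.0e+00] q [-0.47  0.38  1.79  0.    0.97  0.97] w 0.0128 F [0.2 2.4 5.2] gf 40.1
[0.37686003 0.01611598 0.05605016]
```

>>> carry_out --linear '[[0, 0, 0], [0, 0, 0], [0, 0, 0], [0, 0, 0], [0, 0, 0], [0, 0, 0], [0, 0, 0], [0, 0, 0]]' --angular '[[0, 0, 1], [0, 0, 1], [0, 0, 1], [0, 0, 1], [0, 0, 1], [0, 0, 1], [0, 0, 1], [0, 0, 1]]' --hand '[0, 0, 0, 0, 0, 0, 0, 0]'

```text
clock: 28.18
position: [0.5171, -0.1863, 0.2442]
ee_rot: [0.0, 0.928, 0.374, 0.001]
contact_force: [-0.7, 3.0, 5.0]
width: 0.0131
gripper_force: 40.1
```

>>> carry_out --linear '[[0, 0, 0], [0, 0, 0], [0, 0, 0], [0, 0, 0], [0, 0, 0], [0, 0, 0]]' --angular '[[0, 0, 1], [0, 0, 1], [0, 0, 0.5], [0, 0, 0], [0, 0, 0], [0, 0, 0]]' --hand '[0, 0, 0, 0, 0, 0]'

```text
clock: 28.68
position: [0.5171, -0.1862, 0.2442]
ee_rot: [0.0, 0.886, 0.463, 0.001]
contact_force: [-0.5, 3.5, 5.9]
width: 0.0131
gripper_force: 40.2
```

```bash
python3 - <<'E'
from h import *
pose(); print(np.arctan2(T_tool(manip.get_state())[1,1],T_tool(manip.get_state())[0,1]))
E
```

```text
t 28.68 tcp [ 517.1 -186.2  244.2] ydir [ 0.821 -0.571  0.002] zdir [ 2.8e-03  6.0e-04 -1.0e+00] q [-0.47  0.38  1.79  0.    0.97  0.13] w 0.0131 F [-0.5  3.5  5.9] gf 40.2
-0.6082235174227624
```

>>> carry_out --linear '[[0, 0, 0], [0, 0, 0], [0, 0, 0], [0, 0, 0.05], [0, 0, 0.08], [0, -0.05, 0.08], [-0.01, -0.05, 0.08], [0, 0, 0]]' --angular '[[0, 0, 0], [0, 0, 0], [0, 0, 0], [0, 0, 0], [0, 0, 0], [0, 0, 0], [0, 0, 0], [0, 0, 0]]' --hand '[0.6, 0.7, 0.7, 0.7, 0.7, 0.7, 0.7, 0.7]'

```text
clock: 29.35
position: [0.5138, -0.2349, 0.3853]
ee_rot: [0.008, 0.887, 0.462, 0.003]
contact_force: [0.9, -0.7, 0.2]
width: 0.0599
gripper_force: 0.0
```

>>> carry_out --linear '[[0, 0, 0], [0, 0, 0]]' --angular '[[0, 0, 0], [0, 0, 0]]' --hand '[0.7, 0.7]'

```text
clock: 29.52
position: [0.5119, -0.2308, 0.3772]
ee_rot: [-0.0, 0.887, 0.463, -0.0]
contact_force: [-0.1, 0.1, 0.8]
width: 0.0597
gripper_force: 0.0
```

```bash
python3 - <<'E'
from h import *
pose(); im,M=grab("wrist","w12")
p=proj("wrist",M,[[.5166,-.1872,.09],[.5046,-.2868,.09]]); print(p)
x,y=(p.mean(0)-[100,75]).astype(int); print(x,y); cv2.imwrite("pics/kn2.png",cv2.resize(im[y:y+150,x:x+200],None,fx=4,fy=4,interpolation=cv2.INTER_CUBIC))
E
```

```text
t 29.52 tcp [ 511.9 -230.8  377.2] ydir [ 0.82  -0.572 -0.001] zdir [-7.e-04  7.e-04 -1.e+00] q [-0.55  0.27  1.58  0.    1.29  0.06] w 0.0597 F [-0.1  0.1  0.8] gf 0.0
[[289.90468328 191.16008974]
 [348.27271414 296.33016493]]
219 168
```

View pics/kn2.png

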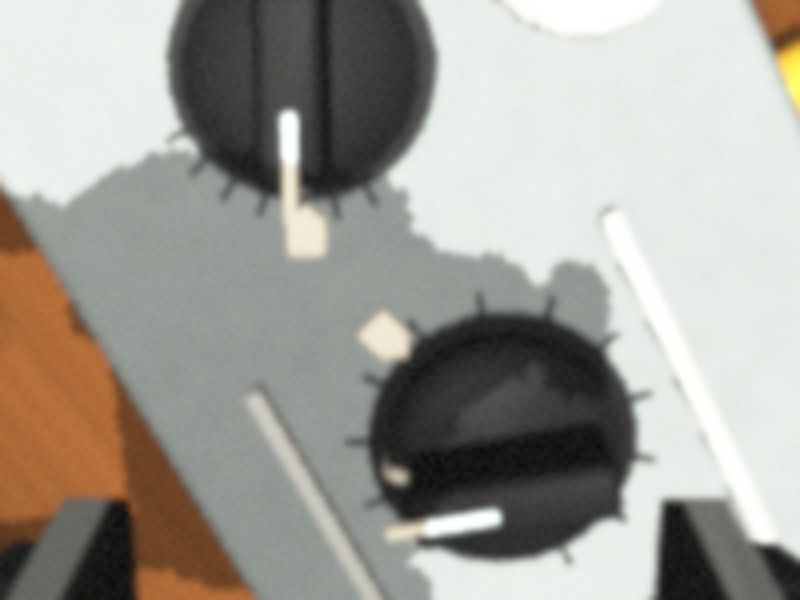

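The vent pointer (tip near (293,210) in the crop) visually lies over its mark (apex (308,207)). I'll compute the parallax-corrected angles.

```bash
python3 - <<'E'
from k import *
M=np.load("pics/w12.npz")["c2w"]
f=lambda p,z: plane("wrist",M,[[219+a/4,168+b/4] for a,b in p],z)[:,:2]*1000
y=-.128; ex=np.array([np.cos(y),np.sin(y)]); ey=np.array([-ex[1],ex[0]])
A=lambda d: np.arctan2(d@ey,-d@ex).round(3)
c=f([(303,66),(504,436)],.05); print("centres",c.round(1).tolist(), np.hypot(*(c[0]-c[1])))
for n,k,l,m in(("vent",0,[(289,113),(292,211)],[(306,205),(307,257)]),("reg",1,[(501,516),(389,535)],[(408,348),(365,332)])):
    P=f(l,.089); K=f(m,.05); c0=np.array([[516.8,-186.8],[504.6,-286.8]])[k]
    for cc in(c[k],c0): print(n,"tip r",np.hypot(*(P[1]-cc)).round(1),"A tip",A(P[1]-cc),"base",A(P[0]-cc),"line",A(P[1]-P[0]),"mark r",np.hypot(*(K-cc).T).round(1),"A",A(K-cc),"axis",A(K[1]-K[0]))
    print(P.round(1).tolist(), "tip-mark",np.hypot(*(P[1]-K[0])))
E
```

```text
centres [[517.8, -187.4], [505.6, -286.1]] 99.42475297852917
vent tip r 24.0 A tip -1.086 base -1.038 line -1.098 mark r [31.4 43.6] A [-1.092 -1.091] axis -1.089
vent tip r 24.0 A tip -1.135 base -1.293 line -1.098 mark r [31.3 43.5] A [-1.129 -1.118] axis -1.089
[[515.0, -191.0], [504.0, -207.0]] tip-mark 7.371070338864719
reg tip r 28.2 A tip 0.243 base -0.068 line 0.297 mark r [32.1 42.2] A [1.249 1.15 ] axis 0.855
reg tip r 27.6 A tip 0.28 base 0.16 line 0.297 mark r [32.6 42.7] A [1.282 1.177] axis 0.855
[[501.3, -285.8], [479.2, -275.8]] tip-mark 29.251926062596052
```

Vent line angle 1.098 against its mark at 1.09: good. Regulator 0.285 → mark 1.215, so 0.93 rad clockwise. Approach with a narrower opening to stay clear of the hood.

>>> carry_out --linear '[[-0.007, -0.055, 0], [-0.0076, -0.055, 0], [0, 0, 0], [0, 0, 0], [0, 0, 0], [0, 0, 0], [0, 0, 0], [0, 0, 0]]' --angular '[[0, 0, -1], [0, 0, -1], [0, 0, -1], [0, 0, -1], [0, 0, -1], [0, 0, -1], [0, 0, -1], [0, 0, -1]]' --hand '[0.4, 0.4, 0.4, 0.4, 0.4, 0.4, 0.4, 0.4]'

```text
clock: 30.23
position: [0.5048, -0.2849, 0.3754]
ee_rot: [-0.002, 0.987, 0.159, -0.002]
contact_force: [0.9, 0.5, -1.0]
width: 0.0344
gripper_force: 0.0
```

>>> carry_out --linear '[[0, 0, 0], [0, 0, 0], [0, 0, 0], [0, 0, 0], [0, 0, 0], [0, 0, 0], [0, 0, 0], [0, 0, 0]]' --angular '[[0, 0, -1], [0, 0, -1], [0, 0, -1], [0, 0, -1], [0, 0, -1], [0, 0, -1], [0, 0, -1], [0, 0, -1]]' --hand '[0.4, 0.4, 0.4, 0.4, 0.4, 0.4, 0.4, 0.4]'

```text
clock: 30.9
position: [0.5048, -0.2849, 0.3754]
ee_rot: [-0.001, 0.987, -0.159, -0.002]
contact_force: [-0.1, 0.4, -0.1]
width: 0.0342
gripper_force: 0.0
```

>>> carry_out --linear '[[0, 0, 0], [0, 0, 0], [0, 0, 0]]' --angular '[[0, 0, -1], [0, 0, -0.2], [0, 0, 0]]' --hand '[0.4, 0.4, 0.4]'

```text
clock: 31.15
position: [0.5049, -0.2851, 0.376]
ee_rot: [-0.001, 0.979, -0.204, -0.002]
contact_force: [-0.8, 1.1, -0.1]
width: 0.0343
gripper_force: 0.0
```

```bash
python3 - <<'E'
from h import *
pose(); T=T_tool(manip.get_state()); print(np.arctan2(T[1,1],T[0,1]))
E
```

```text
t 31.15 tcp [ 504.9 -285.1  376. ] ydir [-0.4   -0.917 -0.001] zdir [-0.0027  0.002  -1.    ] q [-0.63  0.3   1.54 -0.    1.3   1.35] w 0.0343 F [-0.8  1.1 -0.1] gf 0.0
-1.9821217553835058
```

>>> carry_out --linear '[[0, -0.001, -0.07], [0, 0, -0.07], [0, 0, -0.07], [0, 0, -0.04], [0, 0, -0.013], [0, 0, 0], [0, 0, 0], [0, 0, 0]]' --angular '[[0, 0, 0], [0, 0, 0], [0, 0, 0], [0, 0, 0], [0, 0, 0], [0, 0, 0], [0, 0, 0], [0, 0, 0]]' --hand '[0.4, 0.4, 0.4, 0.4, 0.4, 0.4, 0.4, 0]' --force 40

```text
clock: 31.82
position: [0.5058, -0.2868, 0.2477]
ee_rot: [0.001, 0.979, -0.205, 0.001]
contact_force: [0.6, 0.5, -0.6]
width: 0.0233
gripper_force: 0.0
```

>>> carry_out --linear '[[0, 0, 0], [0, 0, 0], [0, 0, 0], [0, 0, 0]]' --angular '[[0, 0, 0], [0, 0, 0], [0, 0, 0], [0, 0, 0]]' --hand '[0, 0, 0, 0]'

```text
clock: 32.15
position: [0.5058, -0.2865, 0.2481]
ee_rot: [0.0, 0.979, -0.205, 0.002]
contact_force: [0.8, 2.4, 6.8]
width: 0.0131
gripper_force: 42.6
```

```bash
python3 - <<'E'
from h import *
pose(); T=T_tool(manip.get_state()); print(np.arctan2(T[1,1],T[0,1]))
E
```

```text
t 32.15 tcp [ 505.8 -286.5  248.1] ydir [-0.402 -0.916  0.   ] zdir [ 0.0037 -0.0017 -1.    ] q [-0.64  0.41  1.72  0.    1.01  1.35] w 0.0131 F [0.8 2.4 6.8] gf 42.6
-1.9841424803182284
```

>>> carry_out --linear '[[0, 0, 0], [0, 0, 0], [0, 0, 0], [0, 0, 0], [0, 0, 0], [0, 0, 0], [0, 0, 0], [0, 0, 0]]' --angular '[[0, 0, -1], [0, 0, -1], [0, 0, -1], [0, 0, -1], [0, 0, -1], [0, 0, -1], [0, 0, -1], [0, 0, -1]]' --hand '[0, 0, 0, 0, 0, 0, 0, 0]'

```text
clock: 32.82
position: [0.5052, -0.2871, 0.2481]
ee_rot: [0.001, 0.864, -0.504, 0.002]
contact_force: [-1.4, -0.1, 7.9]
width: 0.0128
gripper_force: 42.6
```

>>> carry_out --linear '[[0, 0, 0], [0, 0, 0], [0, 0, 0], [0, 0, 0], [0, 0, 0], [0, 0, 0], [0, 0, 0], [0, 0, 0]]' --angular '[[0, 0, -1], [0, 0, -1], [0, 0, -1], [0, 0, -0.6], [0, 0, 0], [0, 0, 0], [0, 0, 0], [0, 0, 0]]' --hand '[0, 0, 0, 0, 0, 0, 0, 0]'

```text
clock: 33.48
position: [0.5049, -0.2873, 0.2481]
ee_rot: [0.001, 0.784, -0.621, 0.001]
contact_force: [-2.7, -1.6, 7.5]
width: 0.0129
gripper_force: 42.7
```

```bash
python3 - <<'E'
from h import *
pose(); T=T_tool(manip.get_state()); print(np.arctan2(T[1,1],T[0,1]))
E
```

```text
t 33.48 tcp [ 504.9 -287.3  248.1] ydir [-0.974 -0.228  0.   ] zdir [ 8.0e-04 -3.6e-03 -1.0e+00] q [-0.64  0.41  1.72 -0.    1.01  2.28] w 0.0129 F [-2.7 -1.6  7.5] gf 42.7
-2.911219621579607
```

>>> carry_out --linear '[[0, 0, 0], [0, 0, 0], [0, 0, 0], [0, 0, 0.05], [0, 0, 0.08], [0, 0, 0.08], [0, 0.03, 0.08], [0, 0.03, 0.02]]' --angular '[[0, 0, 0], [0, 0, 0], [0, 0, 0], [0, 0, 0], [0, 0, 0], [0, 0, 1], [0, 0, 1], [0, 0, 1]]' --hand '[0.3, 0.4, 0.4, 0.4, 0.4, 0.4, 0.4, 0.4]'

```text
clock: 34.15
position: [0.5062, -0.2576, 0.4066]
ee_rot: [0.0, 0.853, -0.522, 0.006]
contact_force: [0.5, 0.3, -0.2]
width: 0.0344
gripper_force: 0.0
```

>>> carry_out --linear '[[0, 0, 0], [0, 0, 0], [0, 0, 0], [0, 0, 0], [0, 0, 0], [0, 0, 0], [0, 0, 0], [0, 0, 0]]' --angular '[[0, 0, 1], [0, 0, 1], [0, 0, 1], [0, 0, 1], [0, 0, 1], [0, 0, 1], [0, 0, 1], [0, 0, 1]]' --hand '[0.4, 0.4, 0.4, 0.4, 0.4, 0.4, 0.4, 0.4]'

```text
clock: 34.82
position: [0.505, -0.2566, 0.3998]
ee_rot: [-0.0, 0.974, -0.227, -0.0]
contact_force: [0.4, 1.1, 0.1]
width: 0.0342
gripper_force: 0.0
```

>>> carry_out --linear '[[0, 0, 0], [0, 0, 0], [0, 0, 0], [0, 0, 0], [0, 0, 0], [0, 0, 0], [0, 0, 0]]' --angular '[[0, 0, 1], [0, 0, 1], [0, 0, 1], [0, 0, 1], [0, 0, 0], [0, 0, 0], [0, 0, 0]]' --hand '[0.4, 0.4, 0.4, 0.4, 0.4, 0.4, 0.4]'

```text
clock: 35.4
position: [0.505, -0.2567, 0.4]
ee_rot: [-0.0, 0.997, -0.071, -0.0]
contact_force: [-0.2, -0.4, -0.1]
width: 0.0345
gripper_force: 0.0
```

```bash
python3 - <<'E'
from h import *
pose(); im,M=grab("wrist","w13")
p=proj("wrist",M,[[.5166,-.1872,.09],[.5051,-.2869,.09],[.494,-.37,.128]]); print(p)
x0,y0=(p.min(0)-45).astype(int); x1,y1=(p.max(0)+45).astype(int); x0=max(x0,0);y0=max(y0,0); f=min(800/(x1-x0),600/(y1-y0)); print(x0,y0,f); cv2.imwrite("pics/kn3.png",cv2.resize(im[y0:y1,x0:x1],None,fx=f,fy=f,interpolation=cv2.INTER_CUBIC))
E
```

```text
t 35.4 tcp [ 505.  -256.7  400. ] ydir [-0.142 -0.99  -0.   ] zdir [-4.e-04  1.e-04 -1.e+00] q [-0.59  0.27  1.53 -0.    1.34  1.12] w 0.0345 F [-0.2 -0.4 -0.1] gf 0.0
[[235.64610524 230.93548091]
 [351.48213081 227.61183261]
 [466.63547793 238.51723878]]
190 182 2.4922118380062304
```

View pics/kn3.png

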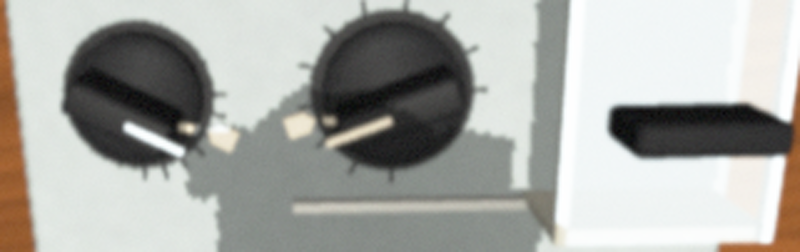

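```bash
python3 - <<'E'
from k import *
M=np.load("pics/w13.npz")["c2w"]; F=2.4922
f=lambda p,z: plane("wrist",M,[[190+a/F,182+b/F] for a,b in p],z)[:,:2]*1000
y=-.128; ex=np.array([np.cos(y),np.sin(y)]); ey=np.array([-ex[1],ex[0]])
A=lambda d: np.arctan2(d@ey,-d@ex).round(3)
c=f([(138,94),(393,89)],.05); print("centres",c.round(1).tolist(), np.hypot(*(c[0]-c[1])))
for n,k,l,m in(("vent",0,[(125,126),(184,153)],[(210,137),(233,143)]),("reg",1,[(392,121),(327,145)],[(312,122),(286,128)])):
    P=f(l,.089); K=f(m,.05); c0=np.array([[516.8,-186.8],[505.1,-286.9]])[k]
    for cc in(c[k],c0): print(n,"tip r",np.hypot(*(P[1]-cc)).round(1),"A tip",A(P[1]-cc),"line",A(P[1]-P[0]),"mark r",np.hypot(*(K-cc).T).round(1),"A",A(K-cc))
    print("tip-mark",np.hypot(*(P[1]-K[0])))
d=f([(640,156),(790,154),(630,130)],.128)-[505.1,-286.9]; print("fin panel xy",np.c_[d@ex,d@ey].round(1).tolist())
d=f([(558,242)],.098)-[505.1,-286.9]; print("hood corner",np.c_[d@ex,d@ey].round(1).tolist())
E
```

```text
centres [[517.6, -187.6], [505.2, -287.2]] 100.36291081212144
vent tip r 26.8 A tip -1.063 line -1.102 mark r [32.9 42. ] A [-0.99  -1.056]
vent tip r 26.9 A tip -1.105 line -1.102 mark r [32.9 42.1] A [-1.025 -1.084]
tip-mark 6.447824120936189
reg tip r 28.8 A tip 1.169 line 1.22 mark r [34.5 45. ] A [1.189 1.228]
reg tip r 28.5 A tip 1.169 line 1.22 mark r [34.2 44.8] A [1.189 1.228]
tip-mark 5.751724124403806
fin panel xy [[-5.0, -69.0], [-5.1, -115.9], [3.3, -65.2]]
hood corner [[-45.6, -55.0]]
```

Regulator pointer line 1.22 against its mark at about 1.21; vent line 1.10. Hood is still drawn back with the fin middle at panel y about −92 mm → (493,−378). Grip the fin along the panel's x.

>>> carry_out --linear '[[-0.006, -0.06, 0], [-0.006, -0.06, 0], [-0.006, -0.06, 0], [-0.005, -0.063, 0], [0, 0, 0], [0, 0, 0], [0, 0, 0], [0, 0, 0]]' --angular '[[0, 0, 1], [0, 0, 1], [0, 0, 1], [0, 0, 1], [0, 0, 1], [0, 0, 1], [0, 0, 1], [0, 0, 1]]' --hand '[0.6, 0.6, 0.6, 0.6, 0.6, 0.6, 0.6, 0.6]'

```text
clock: 36.12
position: [0.4934, -0.3787, 0.3998]
ee_rot: [-0.0, 0.969, 0.248, -0.0]
contact_force: [0.3, 0.6, 0.0]
width: 0.0511
gripper_force: 0.0
```

>>> carry_out --linear '[[0, 0, 0], [0, 0, 0], [0, 0, 0], [0, 0, 0], [0, 0, 0], [0, 0, 0], [0, 0, 0], [0, 0, 0]]' --angular '[[0, 0, 1], [0, 0, 1], [0, 0, 1], [0, 0, 1], [0, 0, 1], [0, 0, 1], [0, 0, 1], [0, 0, 1]]' --hand '[0.6, 0.6, 0.6, 0.6, 0.6, 0.6, 0.6, 0.6]'

```text
clock: 36.78
position: [0.4936, -0.3782, 0.4]
ee_rot: [-0.0, 0.841, 0.54, 0.0]
contact_force: [-0.3, 0.4, 1.0]
width: 0.0512
gripper_force: 0.0
```

>>> carry_out --linear '[[0, 0, 0], [0, 0, 0], [0, 0, 0], [0, 0, 0], [0, 0, 0], [0, 0, 0]]' --angular '[[0, 0, 1], [0, 0, 1], [0, 0, 1], [0, 0, 0.8], [0, 0, 0], [0, 0, 0]]' --hand '[0.6, 0.6, 0.6, 0.6, 0.6, 0.6]'

```text
clock: 37.28
position: [0.4935, -0.3782, 0.4001]
ee_rot: [-0.0, 0.752, 0.66, 0.0]
contact_force: [0.0, 0.7, -0.2]
width: 0.0512
gripper_force: 0.0
```

```bash
python3 - <<'E'
from h import *
pose(); im,M=grab("wrist","w14"); hsv=cv2.cvtColor(im,cv2.COLOR_BGR2HSV)
m=(hsv[...,2]<60).astype(np.uint8); m[290:]=0
for c in cv2.findContours(m,0,1)[0]:
    if cv2.contourArea(c)<300: continue
    for z in(.098,.128):
        d=plane("wrist",M,c[:,0],z)[:,:2]*1000-[505.1,-286.9]; e=np.array([.9918,-.1277]); q=np.c_[d@e,d@[.1277,.9918]]
        print(c[:,0].min(0),c[:,0].max(0),z,"panel",q.min(0).round(),q.max(0).round())
E
```

```text
t 37.28 tcp [ 493.5 -378.2  400.1] ydir [ 0.992 -0.13  -0.   ] zdir [ 0.e+00  1.e-04 -1.e+00] q [-0.77  0.35  1.41  0.    1.38 -0.64] w 0.0512 F [ 0.   0.7 -0.2] gf 0.0
[310 208] [322 272] 0.098 panel [  -6. -126.] [  4. -70.]
[310 208] [322 272] 0.128 panel [  -5. -114.] [  4. -64.]
[285  89] [346 153] 0.098 panel [-24. -26.] [23. 21.]
[285  89] [346 153] 0.128 panel [-22. -25.] [20. 17.]
[304   0] [346  31] 0.098 panel [-9. 60.] [21. 81.]
[304   0] [346  31] 0.128 panel [-8. 52.] [19. 69.]
[286   0] [321  25] 0.098 panel [-22.  65.] [ 3. 81.]
[286   0] [321  25] 0.128 panel [-19.  55.] [ 3. 70.]
```

>>> carry_out --linear '[[0, 0, -0.07], [0, 0, -0.07], [0, 0, -0.06], [0, 0, -0.04], [0, 0, 0], [0, 0, 0], [0, 0, 0], [0, 0, 0]]' --angular '[[0, 0, 0], [0, 0, 0], [0, 0, 0], [0, 0, 0], [0, 0, 0], [0, 0, 0], [0, 0, 0], [0, 0, 0]]' --hand '[0.6, 0.6, 0.6, 0.6, 0.6, 0, 0, 0]' --force 50

```text
clock: 38.0
position: [0.4941, -0.3789, 0.2823]
ee_rot: [0.002, 0.751, 0.66, 0.0]
contact_force: [-1.1, 0.7, 3.7]
width: 0.0159
gripper_force: 4.9
```

>>> carry_out --linear '[[0, 0, 0], [0, 0, 0], [0.0036, 0.0278, 0], [0.0036, 0.0278, 0], [0.0036, 0.0278, 0], [0.0036, 0.0278, 0], [0.0036, 0.0278, 0], [0.0036, 0.0278, 0]]' --angular '[[0, 0, 0], [0, 0, 0], [0, 0, 0], [0, 0, 0], [0, 0, 0], [0, 0, 0], [0, 0, 0], [0, 0, 0]]' --hand '[0, 0, 0, 0, 0, 0, 0, 0]'

```text
clock: 38.67
position: [0.5035, -0.2949, 0.2824]
ee_rot: [0.001, 0.751, 0.661, -0.001]
contact_force: [-6.7, -0.9, 6.8]
width: 0.0111
gripper_force: 50.6
```

>>> carry_out --linear '[[0.0006, 0.005, 0], [0.0006, 0.005, 0], [0, 0, 0]]' --angular '[[0, 0, 0], [0, 0, 0], [0, 0, 0]]' --hand '[0, 0, 0]'

```text
clock: 38.92
position: [0.5042, -0.2893, 0.2825]
ee_rot: [0.0, 0.751, 0.661, -0.001]
contact_force: [-5.4, 2.0, 7.9]
width: 0.0113
gripper_force: 50.7
```

Not at the stop yet; push on until the force rises.

>>> carry_out --linear '[[0.0006, 0.005, 0], [0.0006, 0.005, 0], [0.0006, 0.005, 0], [0, 0, 0]]' --angular '[[0, 0, 0], [0, 0, 0], [0, 0, 0], [0, 0, 0]]' --hand '[0, 0, 0, 0]'

```text
clock: 39.25
position: [0.5047, -0.2851, 0.2825]
ee_rot: [0.003, 0.75, 0.661, -0.004]
contact_force: [-8.0, -10.6, 4.3]
width: 0.0107
gripper_force: 50.1
```

>>> carry_out --linear '[[0.0006, 0.005, 0], [0.0006, 0.005, 0], [0, 0, 0]]' --angular '[[0, 0, 0], [0, 0, 0], [0, 0, 0]]' --hand '[0, 0, 0]'

```text
clock: 39.5
position: [0.5049, -0.2835, 0.2825]
ee_rot: [0.006, 0.75, 0.662, -0.007]
contact_force: [-10.6, -22.0, 1.0]
width: 0.0106
gripper_force: 49.7
```

Stop reached (22 N reaction). Relax, release, rise and check.

>>> carry_out --linear '[[-0.001, -0.006, 0], [0, 0, 0], [0, 0, 0], [0, 0, 0], [0, 0, 0], [0, 0, 0.05], [0, 0, 0.07], [0, -0.02, 0.07]]' --angular '[[0, 0, 0], [0, 0, 0], [0, 0, 0], [0, 0, 0], [0, 0, 0], [0, 0, 0], [0, 0, 0], [0, 0, 0]]' --hand '[0, 0.3, 0.6, 0.6, 0.6, 0.6, 0.6, 0.6]'

```text
clock: 40.17
position: [0.5058, -0.2883, 0.3753]
ee_rot: [-0.002, 0.75, 0.661, 0.0]
contact_force: [-0.1, 0.1, 0.2]
width: 0.0514
gripper_force: 0.0
```

>>> carry_out --linear '[[0, 0, 0.04], [0, 0, 0], [0, 0, 0]]' --angular '[[0, 0, 0], [0, 0, 0], [0, 0, 0]]' --hand '[0.6, 0.6, 0.6]'

```text
clock: 40.42
position: [0.5063, -0.29, 0.3967]
ee_rot: [0.002, 0.751, 0.661, 0.001]
contact_force: [-0.1, 1.2, -0.3]
width: 0.0516
gripper_force: 0.0
```

```bash
python3 - <<'E'
from h import *
pose(); im,M=grab("wrist","w15"); a=im[60:290,200:440]
e=np.array([.9918,-.1277]); g=np.array([.1277,.9918])
hsv=cv2.cvtColor(im,cv2.COLOR_BGR2HSV); m=(hsv[...,2]<60).astype(np.uint8); m[290:]=0
for c in cv2.findContours(m,0,1)[0]:
    if cv2.contourArea(c)<200: continue
    d=plane("wrist",M,c[:,0],.128)[:,:2]*1000-[505.1,-286.9]; q=np.c_[d@e,d@g]; print(c[:,0].min(0),c[:,0].max(0),"panel",q.min(0).round(),q.max(0).round())
cv2.imwrite("pics/fin.png",np.hstack([cv2.resize(a,(480,460)),cv2.resize(cv2.imread("pics/w10.png"),(320,460))]))
E
```

```text
t 40.42 tcp [ 506.3 -290.   396.7] ydir [ 0.992 -0.127  0.003] zdir [ 0.0031 -0.0016 -1.    ] q [-0.64  0.29  1.5   0.    1.34 -0.51] w 0.0516 F [-0.1  1.2 -0.3] gf 0.0
[307 204] [319 269] panel [ -5. -22.] [ 4. 28.]
[285  77] [342 138] panel [-19.  74.] [ 19. 112.]
```

View pics/fin.png

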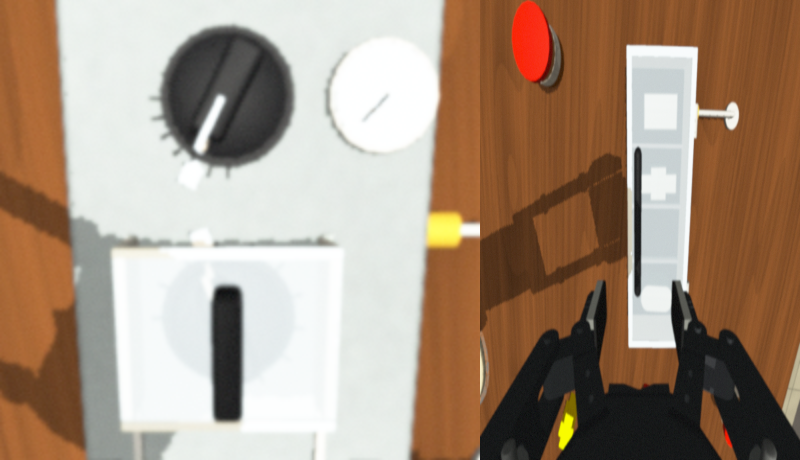

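The hood is over the regulator with its fin at panel y about +3 mm (measured ±3), home against its stop. The vent pointer is on its mark and the lid is shut over all three sections.

```bash
python3 -c "
from rig import manip
print(manip.sign_off())"
```

```text
the job is handed in; nothing more can be done
None
```

The job is done and handed in at about 40 s of robot time: the three sections present (section2 was absent) are in the dry box with the lid shut, the vent and then the regulator are set to their marks, and the lock hood is home; sign-off returned no verdict.

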